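# Settle the brake lever, then press its reach dial home

## Task

The brake master cylinder in the bench clamp needs its brass reach dial back. First pull the brake lever all the way in towards the bar to bed the pushrod and ease it slowly back out to its stop, never letting it snap; then turn the dial so its flat matches the D-shaped spindle on the lever, push it fully home against the sprung washer and keep it firmly pressed down there with the gripper - finish while still holding it, so that I can nip up its grub screw. Leave the spark plug, the two blue spacers and the hex driver where they lie.

Things in the scene. Friction and masses are not known exactly. Their poses are not given: they have to be found in the camera images.
- lever_grip (a point): Where to take the silver brake lever: centre of its level blade, 142 mm from the pivot, 85 mm above the bench, free space below. Blade 12 mm wide, 14 mm high, running along the point's y (ball end 36 mm on along -y); x points away from the bar, z up; turns with the lever. Free gap between blade and the dark 22 mm bar: 71 mm at rest, 28 mm fully in.
- lever_pivot (a point): Centre of the lever's vertical pivot at the height of the blade, axes as lever_grip's. Pulling the lever in turns it clockwise seen from above about this point: lever_grip travels 42 mm towards the bar, along its -x.
- brake_lever (a joint): Angle of the brake lever, rad: 0 = out on its stop (its start), 0.30 = fully in. Return spring with some hydraulic drag: about 3 N at lever_grip to start it, 11 N fully in. Let go when pulled in, it flies back.
- spindle_home (a point): On the axis of the upright steel D spindle on the lever, 28 mm from its pivot: where the dial's underside centre comes when fully home. Spindle 14 mm across, one flat 3.3 mm from the axis (x points out of the flat, z up), yellow mark on top. Its top is 13 mm above this point, the lever's boss 3 mm below; all else within 55 mm stays under 8 mm above it. Flat faces the ball end within 0.5 rad.
- reach_cam (a joint): Angle of the D spindle on the lever, rad: 0 = flat faces along the lever to its ball end, growing anticlockwise from above. Starts anywhere from -0.5 to 0.5, stiff to turn (0.3 N m); it need not be turned.
- thrust_washer (a joint): How far the dark sprung washer (25 mm across) at the foot of the spindle is pressed down, m: 0 = free, its top 4 mm above spindle_home; 0.004 with the dial fully home. 4 N starts it, 10 N at 4 mm; it lifts the dial again if let go. Beyond home the dial meets the solid spindle end.
- dial: Loose brass-gold dial: 34 mm across, 22 mm high, 120 g, open side down, left or right of the clamp. Origin: centre of its underside, z up. Blind D bore from below, 13 mm deep, 0.4 mm play all round; its flat is on the dial's +x side, like the black pointer line on top. Slides on freely only with its x along spindle_home's x (within 7 degrees), else it jams or stays 13 mm too high.
- dial_pointer (a point): On top of the dial on the black pointer line, 12 mm from the axis on the dial's +x side, 22 mm above the underside.
- bar_clamp: Grey cam-lock bench clamp, bolted down, up to 135 mm high. Origin: centre of its 110 x 90 mm foot. It holds the 22 mm bar, 85 mm above the bench along its y from 45 mm on +y to 279 mm on -y; master cylinder on the bar 83 mm on -y, lever on the bar's +x side. Black cam handle sticks out 113 mm to +y. Stands at differing places and angles.
- spark_plug: Loose chrome and white spark plug, 85 mm long, 22 mm thick, lying along its x axis; origin under its hexagon. Bystander.
- spacer_a: Blue spacer ring, 32 mm across, 24 mm high, standing on the bench; origin: centre of its underside. Bystander.
- spacer_b: Second blue spacer ring, same size. Bystander.
- hex_driver: Red-handled hex driver, 218 mm long, 29 mm thick, lying along its x axis; origin where handle and shank meet, on the bench. Bystander.
Not all that is in view belongs to the job. Of the things shaped like the dial, the brass one is meant.

How it is judged:
On the way, in this order (a step that is already met when the one before it is completed fails the run):
1. the brake lever is pulled all the way in (0.25 rad or more) while the dial is still off the spindle (value of joint brake_lever above 0.25 rad and distance between dial and spindle_home above 0.05 m), for 0.1 s.
2. the lever is back out on its stop (under 0.03 rad), the dial still off (value of joint brake_lever below 0.03 rad and distance between dial and spindle_home above 0.05 m), for 0.2 s.
At the end, for the whole second after the job is handed in: The dial is on the spindle, flats matched (pointer on the flat's side, within 0.3 rad), centred within 2 mm, upright, pressed to within 1.5 mm of fully home with the washer down over 2.5 mm; the fingers still press on the dial, and the lever is out on its stop (under 0.03 rad) (z of dial in the frame of spindle_home below 0.0015 m and horizontal distance between dial and spindle_home below 0.002 m and angle between the x axis of dial and the x axis of spindle_home, either way round below 0.3 rad and x of dial_pointer in the frame of spindle_home above 0.008 m and angle between dial's own z axis and vertical below 0.1 rad and value of joint thrust_washer above 0.0025 m and contact force between the fingers and dial above 2 N and value of joint brake_lever below 0.03 rad); the arm keeps its last pose, push and grip.
It fails at once if the lever snaps back (faster than 1.2 rad/s) (velocity of joint brake_lever below -1.2 rad/s).
It fails at once if the spark plug is disturbed (20 mm) (distance of spark_plug from where it was at the start of the episode above 0.02 m).
It fails at once if a spacer is disturbed (20 mm) (distance of any of spacer_a, spacer_b from where it was at the start of the episode above 0.02 m).
It fails at once if the hex driver is disturbed (20 mm) (distance of hex_driver from where it was at the start of the episode above 0.02 m).
It also fails if it takes over 61 s, if anything falls off the work surface, if the arm or the gripper's body presses on something with over 40 N, if the wrist force passes 120 N, or if a joint passes its speed limit or range.

## Robot

A 6-joint arm with a two-finger parallel gripper is mounted at the origin on the work surface. World frame = base frame: x ahead of the robot, y to its left, z up, the work surface at z = 0. Lengths are in m, angles in rad, forces in N, time in s.
With the tool pointing down it reaches from about 0.25 to 0.725 m from the base axis. Payload 4 kg.
Tool frame: the origin (TCP) lies on the centre line of the jaws, within the pads' length; the fingertips stand 25 mm ahead of it and the grasp point (between the pads) lies 6 mm ahead of it; z points along the fingers, x is the direction in which the jaws open and shut, and the axes are right-handed (so a half turn about z gives the same grasp; the last joint's range is limited). The gripper opens to 85 mm and grips with 20 to 120 N. Pads are 22 mm wide; open, the fingers measure 114 mm over their backs; the gripper's body (76 mm by 85 mm) begins 54 mm behind the grasp point. The pads swing forward as they close: fully open they stand 13 mm farther back than shut.
Start: joints at [0, 0.241, 0.005, 1.335, 0, 1.571], TCP at [0.5, -0, 0.256] pointing down, gripper open.
Joint ranges: [-2.72, 2.72], [-1.05, 1.87], [-1.09, 1.28], [-1.99, 2.15], [-1.42, 1.44], [-3.14, 3.14]. Speed limits (rad/s): [2.79, 2.79, 3.14, 3.14, 3.14, 3.14].

## Interface

Orientations are given as a unit quaternion [x, y, z, w].
In Python, from workcell import bot, imaging, order gives the robot as it stands.
- The arm moves only by the tool carry_out, never from a script. Its argument "moves" is a list of rows, each a list of 5 numbers: the shift along the tool's x, y, z scaled (see below), then the turn about the tool's z scaled (see below), then the opening, from -1 (shut) to 1 (fully open). In form: [[tx, ty, tz, roll, hand], ...]. A call has 1 to 20 rows; each row is the pose to reach, as a shift and turn from the pose commanded when the call began, along the tool's axes at that moment; what a row does not reach only later rows make up. The controller multiplies each number of a shift by 0.1 m and each number of a turn by 90 degrees. A row lasts 1/10 s, in which the tool goes at most 50 mm and 8.59 degrees, less where a joint would pass 70% of its speed; a pose out of reach is approached as far as the arm can. A call with a number of a shift or a turn outside -1 to 1 is refused whole. A call with a gripper value outside its range is refused whole. The fingers move at their own pace and stop on an object; the grip force is fixed at half the most. Time passes only in rows, so rows that repeat a pose let the fingers close. It gives the time, the measured TCP pose, the force and the opening at its end, in the units of the state.
- bot.get_obs(): the state, without advancing time (a new reading comes with each control period).
- imaging.camera(name): name is "scene" or "side" or "wrist"; returns the picture (420x560x3 uint8, red, green, blue); there is no depth.
- imaging.camera_model(name): a dict with "fovy" (degrees; the focal length in pixels is half the picture's height over the tangent of half this angle, whatever the lens; pixels are square), "cx", "cy" (the principal point, pixels), "eye" and "rotation" of the camera in the world. Camera axes: x right, y up, looking along -z (the intrinsics and any distortion apply to the point x, -y, -z); pixel columns grow to the right and rows downward; lengths in m; the calibration is good to about 2 mm. A picture is of the moment at which its call begins: read the wrist's pose just before it. camera_model takes no time and is no camera call; for the wrist camera it gives the pose at the moment of the call.
- order.job_done(): hands the job in, once; it reports no verdict.
The state is a dict: "clock": time; "joint_pos": joint angles; "joint_vel": joint speeds; "tau": joint torques, N m; "eef_pos": TCP position; "tool_rot": TCP orientation; "ft_force": force on the tool from outside, world axes, zero at the start; "ft_torque": the same for the moment, N m; "grip_width": finger opening in m.
Only numpy, scipy, OpenCV 4.12 (cv2) and the standard library are available. Lean on these libraries where they do the work, as an engineer would, in place of code of your own. Each camera call takes 0.05 s, during which the arm holds its last target.

## Working session

There is one attempt and no reset: what is moved stays moved. The work goes in short steps, Python scripts to look and compute and a tool call to move; the robot and the scene stay as the last step left them, time stands still between calls to the robot, and variables do not carry over. Pictures are saved under pics/ and viewed, and the job is handed in when it is done.

Besides the shell and the picture viewer there is one more tool, called after ">>>" as name([rows], argument=value, ...), one row to a line, values as JSON. carry_out: Moves the arm, as the interface text tells. Its arguments: {"type":"object","properties":{"moves":{"type":"array","items":{"type":"array","items":{"type":"number","minimum":-1,"maximum":1}}}},"required":["moves"]}

```bash
ls; mkdir -p pics; python3 - <<'E'
from workcell import bot, imaging, order
import cv2,json
o=bot.get_obs(); print(o)
for n in ["scene","side","wrist"]:
    im=imaging.camera(n); cv2.imwrite(f"pics/{n}0.png",im[:,:,::-1]); print(n,imaging.camera_model(n))
E
```

```text
pics
{'clock': 0.0, 'joint_pos': array([-3.70016977e-05,  2.41405949e-01,  3.69811236e-03,  1.33520274e+00,
        1.80165307e-05,  1.57078338e+00]), 'joint_vel': array([ 0.00033022,  0.00039068, -0.00129385, -0.00102931,  0.00046054,
       -0.00016268]), 'tau': array([ 5.50268451e-04, -3.72315860e+01,  2.52406776e+01,  1.67737965e-02,
        2.29149265e-05,  1.14679995e-05]), 'eef_pos': array([ 4.99406596e-01, -1.34612881e-05,  2.55406455e-01]), 'tool_rot': array([ 9.99999441e-01, -1.20345743e-05, -1.05712316e-03, -9.03466372e-06]), 'ft_force': array([ 0.71951539, -0.22517248,  0.39019171]), 'ft_torque': array([-0.0443142 , -0.00046225, -0.01545422]), 'grip_width': 0.08519497936566621}
scene {'fovy': 53.61863810332374, 'cx': 280.9297132941223, 'cy': 208.24573313600223, 'eye': array([1.40179554, 0.24172768, 0.83220516]), 'rotation': array([0.23326719, 0.33107365, 0.73087069, 0.54936754])}
side {'fovy': 52.74920759549493, 'cx': 287.62566636249744, 'cy': 206.99736244857309, 'eye': array([ 0.10625805, -0.63869037,  0.6853683 ]), 'rotation': array([ 0.41298779, -0.1323687 , -0.29765942,  0.85048133])}
wrist {'fovy': 59.81423798193811, 'cx': 277.4731304895063, 'cy': 208.82517757764555, 'eye': array([0.4982258 , 0.08006313, 0.37366147]), 'rotation': array([-1.59361422e-01,  5.86300893e-04, -4.32374094e-04,  9.87220039e-01])}
```

View pics/scene0.png

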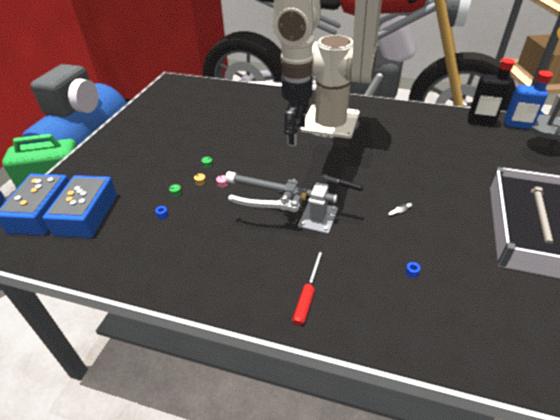

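View pics/side0.png

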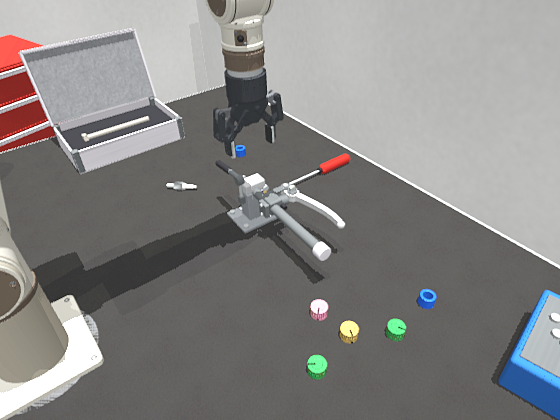

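View pics/wrist0.png

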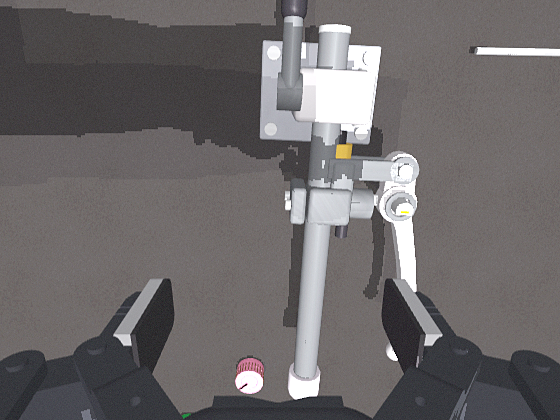

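```bash
cat > h.py <<'E'
import numpy as np, cv2
from scipy.spatial.transform import Rotation as R
def K(m):
    f=210/np.tan(np.radians(m['fovy'])/2); return f
def proj(m,P):
    p=R.from_quat(m['rotation']).inv().apply(np.atleast_2d(P)-m['eye']); f=K(m)
    return np.c_[m['cx']+f*p[:,0]/-p[:,2], m['cy']+f*(-p[:,1])/-p[:,2]]
def ray(m,uv):
    uv=np.atleast_2d(uv).astype(float); f=K(m)
    d=np.c_[(uv[:,0]-m['cx'])/f, -(uv[:,1]-m['cy'])/f, -np.ones(len(uv))]
    return R.from_quat(m['rotation']).apply(d)
def onz(m,uv,z):
    d=ray(m,uv); return m['eye']+d*((z-m['eye'][2])/d[:,2])[:,None]
def tri(ms,uvs):
    A=0;b=0
    for m,uv in zip(ms,uvs):
        d=ray(m,uv)[0]; d/=np.linalg.norm(d); P=np.eye(3)-np.outer(d,d); A=A+P; b=b+P@m['eye']
    return np.linalg.solve(A,b)
E
python3 - <<'E'
import cv2
a=cv2.imread('pics/side0.png');b=cv2.imread('pics/scene0.png');c=cv2.imread('pics/wrist0.png')
def crop(im,x,y,w,h,s,n): cv2.imwrite(n,cv2.resize(im[y:y+h,x:x+w],None,fx=s,fy=s,interpolation=cv2.INTER_CUBIC))
crop(a,290,280,160,110,5,'pics/sideD.png')
crop(b,140,145,200,100,4,'pics/sceneD.png')
crop(c,240,120,220,160,3.6,'pics/wristL.png')
crop(a,200,130,200,150,4,'pics/sideL.png')
E
```

```text
(no output)
```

View pics/sideD.png

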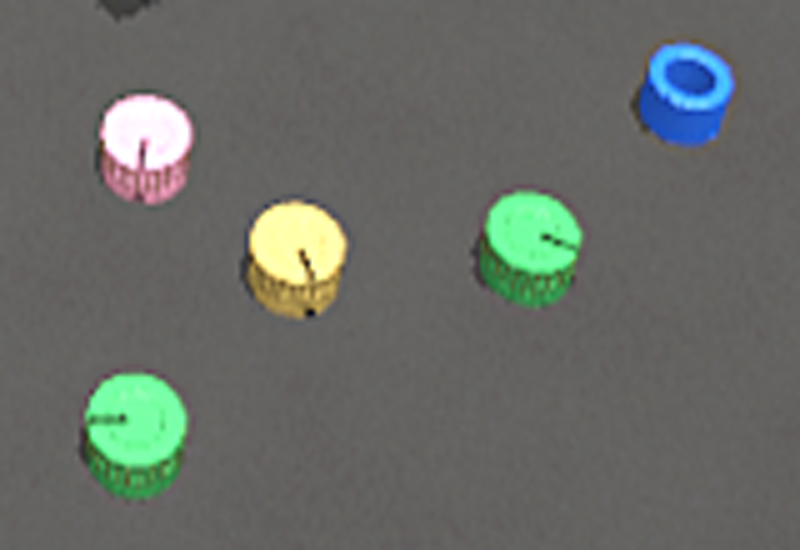

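View pics/sceneD.png

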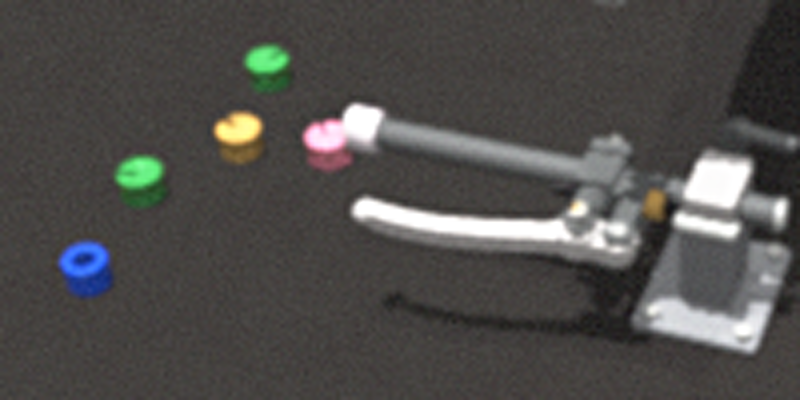

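View pics/wristL.png

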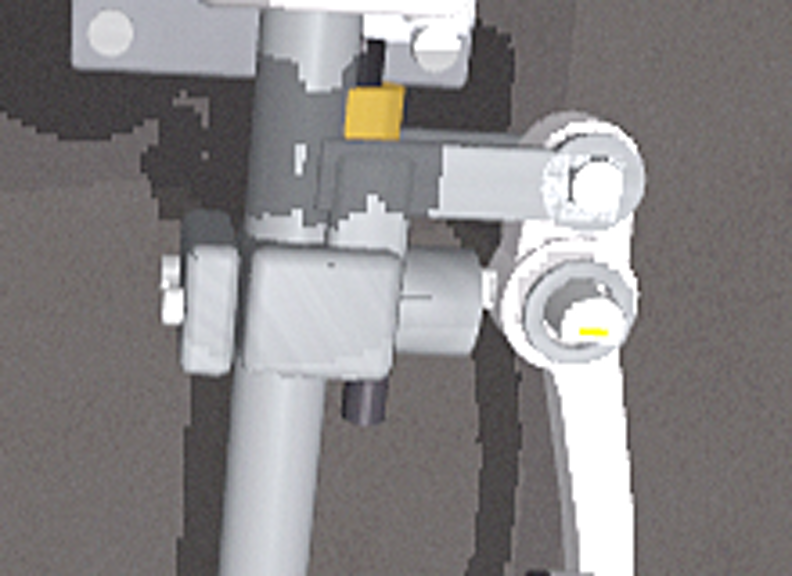

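View pics/sideL.png

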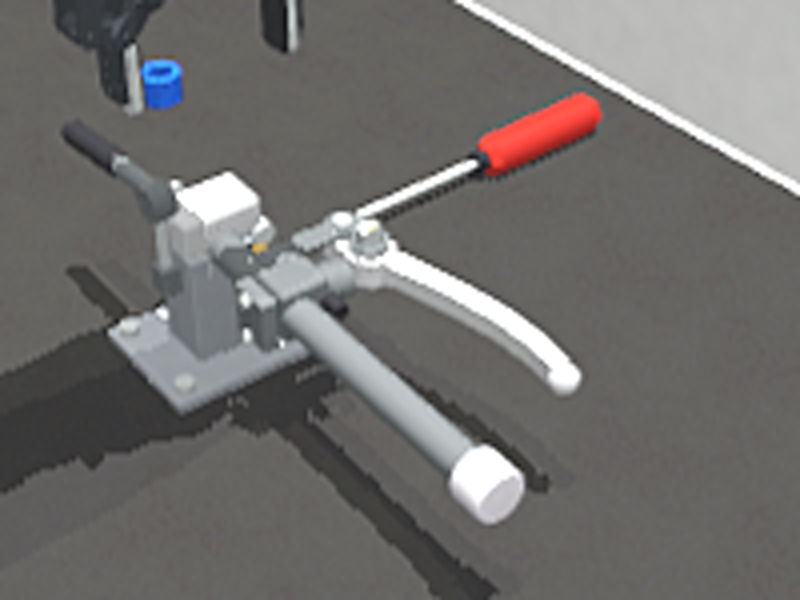

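```bash
cat > cams.py <<'E'
from workcell import imaging
import pickle
E
python3 - <<'E'
from workcell import imaging
from h import *
S=imaging.camera_model('scene');D=imaging.camera_model('side');W=imaging.camera_model('wrist')
np.set_printoptions(precision=4,suppress=True)
def t(n,w=None,s=None,c=None):
    ms=[m for m,u in ((W,w),(D,s),(S,c)) if u is not None]; us=[u for u in (w,s,c) if u is not None]
    P=tri(ms,us); print(n,P,[np.round(proj(m,P)[0]-u,1) for m,u in zip(ms,us)]); return P
t('mark',(404.7,211.9),(293,187),(284,196.7))
t('lever ball',None,(200+567/4,130+374/4),(140+364/4,145+208/4))
t('ball w',(395,350),(200+567/4,130+374/4),(140+364/4,145+208/4))
t('bar end',(304,380),(200+487/4,130+487/4),(140+363/4,145+127/4))
d=t('dial top',None,(349.4,328.6),(140+240/4,145+126/4))
print(onz(D,[(349.4,328.6),(290+302/5,280+250/5),(290+313/5,280+284/5)],.022))
for n,u in dict(pink=(290+147/5,280+132/5),g1=(290+136/5,280+418/5),g2=(290+532/5,280+230/5)).items(): print(n,onz(D,[u],.022))
print('spacer',onz(D,[(290+690/5,280+78/5)],.024), 'spacer2',onz(D,[(240,148)],.024))
print('clamp bolts side',onz(D,[(200+130/4,130+327/4),(200+184/4,130+380/4)],.012))
print('bolts wrist',onz(W,[(274,52),(271,129),(365,58),(361,132)],.012))
print('bar w',onz(W,[(334,32),(313,295),(304,375)],.096), 'cam',onz(W,[(293,5)],.1))
print('pivot w', onz(W,[(404.5,171)],.1), 'bladeW',onz(W,[(404,265)],.092))
print('driver',onz(D,[(322,170),(350,158),(290,187)],.015),'plug',onz(D,[(181,186)],.011))
E
```

```text
mark [ 0.5964 -0.0101  0.108 ] [array([ 1.1, -0.5]), array([-0.6,  0.1]), array([-0.5,  0. ])]
lever ball [ 0.6127 -0.1581  0.0866] [array([-0.5, -0.1]), array([-0.4,  0.1])]
ball w [ 0.6114 -0.1582  0.0858] [array([1.8, 1. ]), array([-0.9,  0.4]), array([-0.2,  0.1])]
bar end [ 0.5241 -0.1941  0.0841] [array([ 0.3, -0.2]), array([-0.2,  0. ]), array([-0.2, -0. ])]
dial top [ 0.4744 -0.3281  0.0199] [array([-0.8, -0.2]), array([-0.5,  0.1])]
[[ 0.4741 -0.3304  0.022 ]
 [ 0.4733 -0.3337  0.022 ]
 [ 0.4662 -0.3465  0.022 ]]
pink [[ 0.4646 -0.2578  0.022 ]]
g1 [[ 0.3814 -0.3466  0.022 ]]
g2 [[ 0.5454 -0.3806  0.022 ]]
spacer [[ 0.6468 -0.3732  0.024 ]] spacer2 [[0.6709 0.3417 0.024 ]]
clamp bolts side [[0.4954 0.1079 0.012 ]
 [0.4935 0.0436 0.012 ]]
bolts wrist [[0.4947 0.1111 0.012 ]
 [0.4915 0.042  0.012 ]
 [0.5782 0.1059 0.012 ]
 [0.5793 0.0391 0.012 ]]
bar w [[ 0.537   0.1166  0.096 ]
 [ 0.5286 -0.0909  0.096 ]
 [ 0.5227 -0.1772  0.096 ]] cam [[0.5083 0.1324 0.1   ]]
pivot w [[0.5948 0.0197 0.1   ]] bladeW [[ 0.6061 -0.064   0.092 ]]
driver [[0.7915 0.1021 0.015 ]
 [0.8972 0.0969 0.015 ]
 [0.6706 0.0955 0.015 ]] plug [[0.4463 0.2946 0.011 ]]
```

>>> carry_out([
  [0.3, 0.3, 0, 0, -1],
  [0.7, 0.6, 0.1, 0, -1],
  [1, 0.8, 0.2, 0, -1],
  [1, 0.8, 0.2, 0, -1],
  [1, 0.8, 0.2, 0, -1],
])

```text
clock: 0.65
eef_pos: [0.5995, -0.0803, 0.2345]
tool_rot: [1.0, -0.001, -0.002, -0.0]
ft_force: [-0.7, 0.0, -0.5]
grip_width: 0.0124
```

```bash
cat > snap.py <<'E'
import sys,cv2
from workcell import bot,imaging
import pickle
def snap(tag,names=("wrist",),crop=None,s=1):
    out={}
    for n in names:
        m=imaging.camera_model(n) if n!='wrist' else imaging.camera_model('wrist')
        im=imaging.camera(n)[:,:,::-1]; cv2.imwrite(f'pics/{n}{tag}.png',im); pickle.dump(m,open(f'pics/{n}{tag}.pkl','wb'))
        out[n]=m
    return out
if __name__=='__main__':
    snap(sys.argv[1],sys.argv[2:]); o=bot.get_obs(); print(o['clock'],o['eef_pos'],o['tool_rot'],o['ft_force'],o['grip_width'])
E
python3 snap.py 1 wrist
```

```text
0.7 [ 0.59925398 -0.0798047   0.23558891] [ 9.99999343e-01 -9.76214268e-05 -1.10602156e-03 -2.86304882e-04] [ 0.11563643 -0.01283576 -0.5878658 ] 0.004822264083639527
```

View pics/wrist1.png

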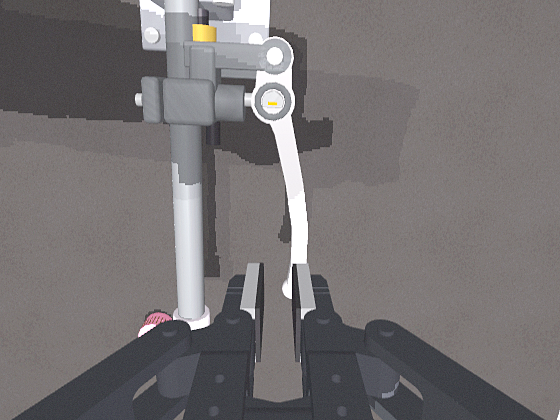

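```bash
python3 - <<'E'
import pickle
from h import *
np.set_printoptions(precision=4,suppress=True)
m=pickle.load(open('pics/wrist1.pkl','rb'));m0=pickle.load(open('pics/wrist1.pkl','rb'))
print('mark',onz(m,[(271.5,104)],.108),'spindle c',onz(m,[(272.5,101)],.108))
print('pivot',onz(m,[(275,56)],.10))
print('blade',onz(m,[(286,160),(297,200),(300,240)],.092))
print('ball',onz(m,[(291,288)],.092))
im=cv2.imread('pics/wrist1.png'); cv2.imwrite('pics/w1c.png',cv2.resize(im[30:330,150:350],None,fx=2,fy=2,interpolation=cv2.INTER_CUBIC)[:600])
cv2.imwrite('pics/w1s.png',cv2.resize(im[65:135,225:325],None,fx=8,fy=8,interpolation=cv2.INTER_CUBIC))
E
```

```text
mark [[ 0.5939 -0.0101  0.108 ]] spindle c [[ 0.5945 -0.0082  0.108 ]]
pivot [[0.5962 0.0192 0.1   ]]
blade [[ 0.6037 -0.0495  0.092 ]
 [ 0.6121 -0.0796  0.092 ]
 [ 0.6149 -0.112   0.092 ]]
ball [[ 0.6083 -0.1541  0.092 ]]
```

View pics/w1s.png

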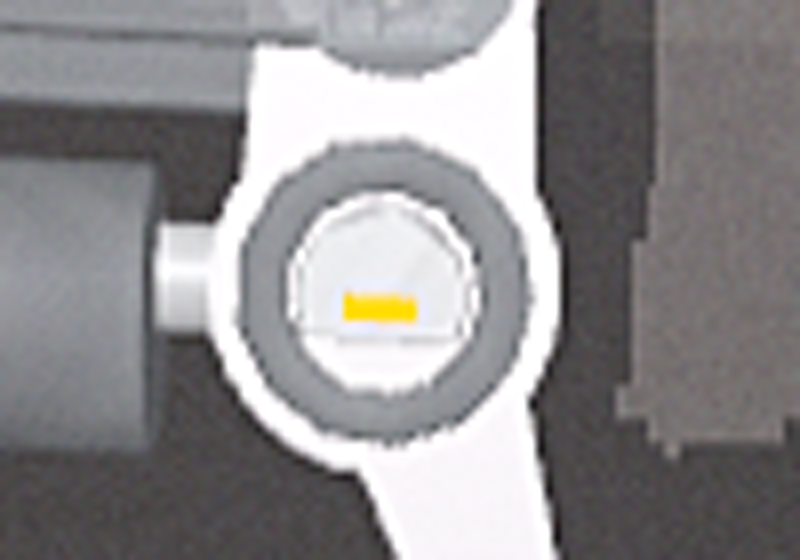

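>>> carry_out([
  [0.4, 0.3, 0.2, 0, -1],
  [0.65, 0.42, 0.6, 0, -1],
  [0.65, 0.42, 1.0, 0, -1],
  [0.65, 0.42, 1.0, 0, -1],
])

```text
clock: 1.1
eef_pos: [0.6602, -0.1206, 0.1297]
tool_rot: [1.0, 0.0, -0.007, -0.001]
ft_force: [-0.9, 0.3, -0.8]
grip_width: 0.0001
```

```bash
python3 snap.py 2 wrist side
```

```text
1.2 [ 0.66386852 -0.12091229  0.1370975 ] [ 9.99999426e-01  5.24961496e-04 -8.97838458e-04 -2.55991933e-04] [0.39574788 0.17170432 0.89848464] -0.00035604419941469946
```

View pics/wrist2.png

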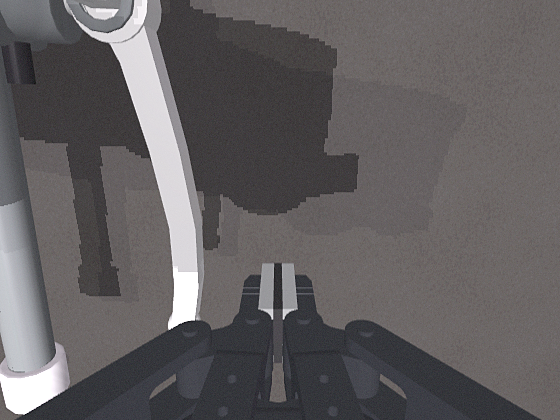

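View pics/side2.png

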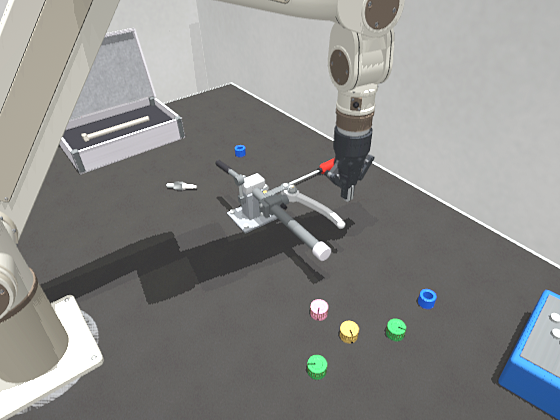

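>>> carry_out([
  [0, 0, 0.2, 0, -1],
  [0, 0, 0.42, 0, -1],
  [0, 0, 0.42, 0, -1],
  [-0.1, 0, 0.42, 0, -1],
  [-0.15, 0, 0.42, 0, -1],
  [-0.2, 0, 0.42, 0, -1],
  [-0.25, 0, 0.42, 0, -1],
  [-0.3, 0, 0.42, 0, -1],
  [-0.34, 0, 0.42, 0, -1],
  [-0.38, 0, 0.42, 0, -1],
  [-0.42, 0, 0.42, 0, -1],
  [-0.46, 0, 0.42, 0, -1],
  [-0.5, 0, 0.42, 0, -1],
  [-0.5, 0, 0.42, 0, -1],
  [-0.5, 0, 0.42, 0, -1],
])

```text
clock: 2.7
eef_pos: [0.6177, -0.1238, 0.0955]
tool_rot: [1.0, -0.0, 0.003, 0.002]
ft_force: [6.4, -4.8, -1.1]
grip_width: 0.0001
```

```bash
python3 snap.py 3 wrist
```

```text
2.75 [ 0.61777871 -0.12379949  0.09546324] [ 9.99993258e-01 -4.89029481e-04  3.23228880e-03  1.67226786e-03] [ 7.56391871 -3.68151183  0.15432633] -0.0003135407050655631
```

View pics/wrist3.png

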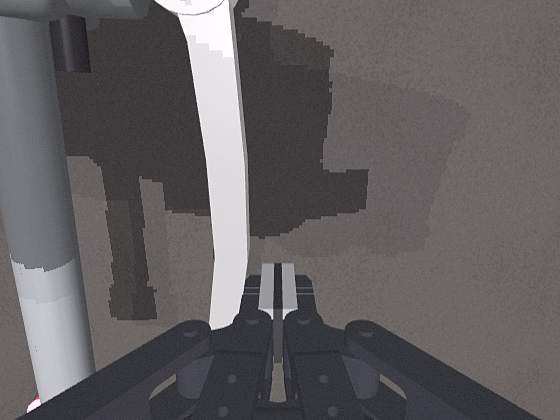

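>>> carry_out([
  [-0.03, 0, 0, 0, -1],
  [-0.06, 0, 0, 0, -1],
  [-0.09, 0, 0, 0, -1],
  [-0.12, 0, 0, 0, -1],
  [-0.15, 0, 0, 0, -1],
  [-0.18, 0, 0, 0, -1],
  [-0.21, 0, 0, 0, -1],
  [-0.24, 0, 0, 0, -1],
  [-0.24, 0, 0, 0, -1],
  [-0.24, 0, 0, 0, -1],
])

```text
clock: 3.75
eef_pos: [0.5956, -0.1233, 0.0957]
tool_rot: [1.0, -0.0, 0.005, 0.001]
ft_force: [11.2, -3.1, -3.0]
grip_width: -0.0002
```

```bash
python3 snap.py 4 wrist
```

```text
3.8 [ 0.5956685  -0.12330769  0.09567494] [ 9.99986117e-01 -2.04733508e-04  5.10041585e-03  1.30790098e-03] [10.22139278 -2.95177911 -2.57929811] 9.900056940462169e-05
```

View pics/wrist4.png

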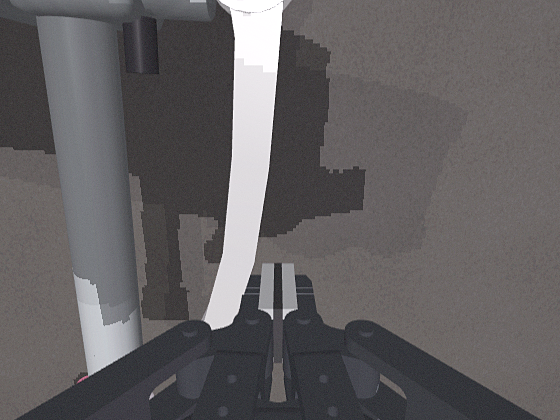

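>>> carry_out([
  [-0.03, 0, 0, 0, -1],
  [-0.06, 0, 0, 0, -1],
  [-0.09, 0, 0, 0, -1],
  [-0.12, 0, 0, 0, -1],
  [-0.14, 0, 0, 0, -1],
  [-0.14, 0, 0, 0, -1],
  [-0.14, 0, 0, 0, -1],
])

```text
clock: 4.5
eef_pos: [0.5911, -0.123, 0.0966]
tool_rot: [1.0, 0.001, 0.015, 0.001]
ft_force: [33.3, -1.7, -18.8]
grip_width: 0.0
```

```bash
python3 snap.py 5 wrist
```

```text
4.55 [ 0.59113104 -0.12297203  0.09656178] [9.99893190e-01 5.41134687e-04 1.45685464e-02 1.03635799e-03] [ 33.07069889  -1.29439048 -19.00349025] -6.508789153590906e-05
```

View pics/wrist5.png

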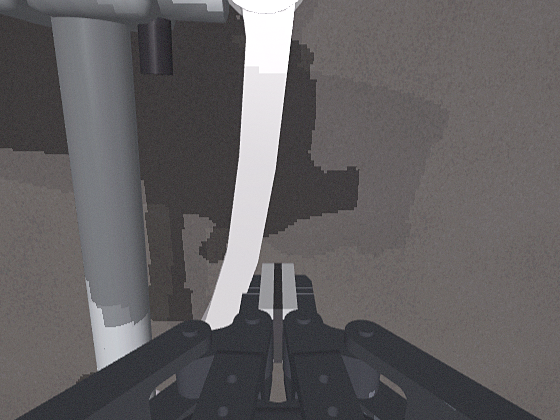

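>>> carry_out([
  [0.04, 0, 0, 0, -1],
  [0.08, 0, 0, 0, -1],
  [0.12, 0, 0, 0, -1],
  [0.15, 0, 0, 0, -1],
  [0.18, 0, 0, 0, -1],
  [0.21, 0, 0, 0, -1],
  [0.24, 0, 0, 0, -1],
  [0.27, 0, 0, 0, -1],
  [0.3, 0, 0, 0, -1],
  [0.33, 0, 0, 0, -1],
  [0.36, 0, 0, 0, -1],
  [0.39, 0, 0, 0, -1],
  [0.42, 0, 0, 0, -1],
  [0.45, 0, 0, 0, -1],
  [0.48, 0, 0, 0, -1],
  [0.51, 0, 0, 0, -1],
  [0.54, 0, 0, 0, -1],
  [0.57, 0, 0, 0, -1],
  [0.6, 0, 0, 0, -1],
])

```text
clock: 6.45
eef_pos: [0.636, -0.1214, 0.0937]
tool_rot: [1.0, 0.0, -0.001, -0.001]
ft_force: [-0.1, 0.4, 0.1]
grip_width: -0.0003
```

>>> carry_out([
  [0.03, 0, 0, 0, -1],
  [0.06, 0, 0, 0, -1],
  [0.09, 0, 0, 0, -1],
  [0.13, 0, 0, 0, -1],
  [0.17, 0, 0, 0, -1],
  [0.22, 0, 0, 0, -1],
  [0.3, 0, 0, 0, -1],
  [0.3, 0, 0, 0, -1],
  [0.3, 0, -0.4, 0, -1],
  [0.3, 0, -0.9, 0, -1],
])

```text
clock: 7.45
eef_pos: [0.6648, -0.1216, 0.1814]
tool_rot: [1.0, 0.0, -0.004, -0.001]
ft_force: [1.2, -0.4, 0.0]
grip_width: 0.0001
```

```bash
python3 snap.py 6 wrist
```

```text
7.5 [ 0.66987346 -0.12249075  0.1946185 ] [9.99983874e-01 2.91908579e-05 5.58399303e-03 1.03447036e-03] [ 3.70012829 -0.13319722  7.66624941] 0.00038652710168596033
```

View pics/wrist6.png

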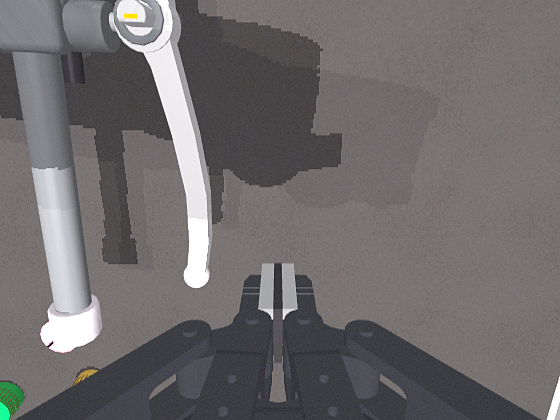

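>>> carry_out([
  [-0.3, 0.2, -0.1, 0, -1],
  [-0.7, 0.4, -0.2, 0, -0.5],
  [-1, 0.7, -0.3, 0, 0.3],
  [-1, 0.7, -0.3, 0, 1],
])

```text
clock: 7.9
eef_pos: [0.5644, -0.1953, 0.2168]
tool_rot: [1.0, -0.003, 0.001, 0.001]
ft_force: [0.9, 0.0, -0.1]
grip_width: 0.0432
```

>>> carry_out([
  [-0.4, 0.3, 0, 0, 1],
  [-0.8, 0.6, 0, 0, 1],
  [-0.97, 0.7, 0, 0, 1],
  [-0.97, 0.7, 0, 0, 1],
  [-0.97, 0.7, 0, 0, 1],
  [-0.97, 0.7, 0, 0, 1],
])

```text
clock: 8.5
eef_pos: [0.4712, -0.2615, 0.2143]
tool_rot: [1.0, 0.001, 0.0, -0.0]
ft_force: [-0.0, -0.0, -0.3]
grip_width: 0.0852
```

```bash
python3 snap.py 7 wrist
```

```text
8.55 [ 0.47124707 -0.26131974  0.21418634] [ 9.99999617e-01  8.29592519e-04  2.72571265e-04 -5.28536669e-05] [ 0.56654328 -0.25544388  0.04410286] 0.08502362086065175
```

View pics/wrist7.png

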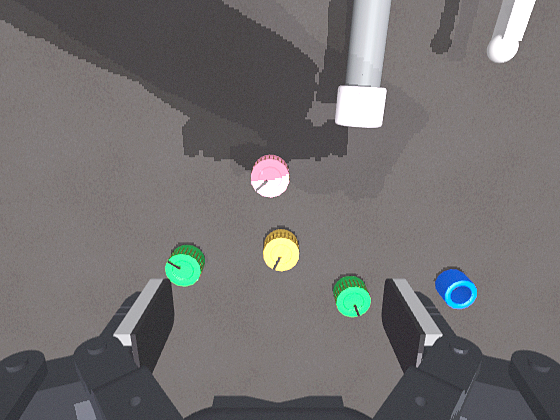

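```bash
python3 - <<'E'
import pickle
from h import *
np.set_printoptions(precision=4,suppress=True)
m=pickle.load(open('pics/wrist7.pkl','rb'))
im=cv2.imread('pics/wrist7.png')
cv2.imwrite('pics/w7c.png',cv2.resize(im[220:280,240:320],None,fx=10,fy=10,interpolation=cv2.INTER_CUBIC))
hsv=cv2.cvtColor(im,cv2.COLOR_BGR2HSV)
mask=cv2.inRange(hsv,(18,60,215),(35,255,255)); mask[:, :240]=0; mask[:220]=0; mask[290:]=0; mask[:,320:]=0
mask=cv2.morphologyEx(mask,cv2.MORPH_CLOSE,np.ones((5,5)))
c=max(cv2.findContours(mask,cv2.RETR_EXTERNAL,cv2.CHAIN_APPROX_NONE)[0],key=cv2.contourArea)
e=cv2.fitEllipse(c); print(e); ctr=onz(m,[e[0]],.022)[0]; print('centre',ctr)
print(onz(m,c.reshape(-1,2),.022).ptp(0) if hasattr(np.ndarray,'ptp') else np.ptp(onz(m,c.reshape(-1,2),.022),axis=0))
g=cv2.cvtColor(im,cv2.COLOR_BGR2GRAY)
fm=np.zeros_like(g); cv2.fillPoly(fm,[cv2.convexHull(c)],255); fm=cv2.erode(fm,np.ones((3,3)))
ys,xs=np.where((g<110)&(fm>0)); P=onz(m,np.c_[xs,ys],.022)[:,:2]; print(np.c_[xs,ys].tolist())
mu=P.mean(0);u,s,vt=np.linalg.svd(P-mu); d=vt[0]*np.sign((mu-ctr[:2])@vt[0]); print('line dir',d,np.degrees(np.arctan2(d[1],d[0])),'from ctr',np.degrees(np.arctan2(*(mu-ctr[:2])[::-1])))
E
```

```text
((280.5893249511719, 252.4015655517578), (35.22498321533203, 36.4647216796875), 169.34185791015625)
centre [ 0.4729 -0.3271  0.022 ]Traceback (most recent call last):
  File "<stdin>", line 12, in <module>
AttributeError: `ptp` was removed from the ndarray class in NumPy 2.0. Use np.ptp(arr, ...) instead.
```

View pics/w7c.png

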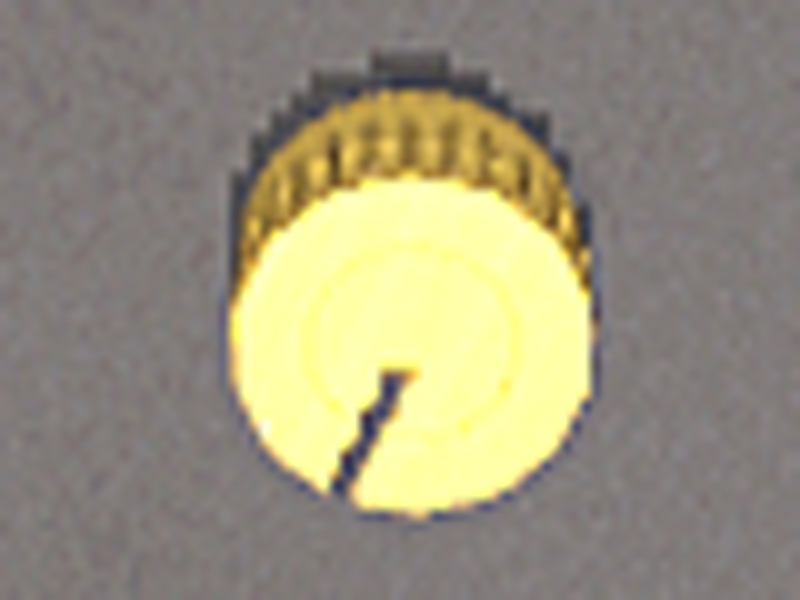

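```bash
python3 - <<'E'
import pickle
from h import *
np.set_printoptions(precision=4,suppress=True)
m=pickle.load(open('pics/wrist7.pkl','rb'))
f=lambda x,y:(240+x/10-.45,220+y/10-.45)
c,a,b,l,r,t,bo=onz(m,[f(411,347),f(397,372),f(340,490),f(230,345),f(592,345),f(411,177),f(411,517)],.022)[:,:2]
print(c,a,b,'dia',r-l,t-bo, (t+bo)/2,(l+r)/2)
for d in (b-a,b-c,a-c): print(np.degrees(np.arctan2(d[1],d[0])))
E
```

```text
[ 0.473 -0.329] [ 0.4717 -0.3316] [ 0.4663 -0.3439] dia [ 0.0338 -0.    ] [-0.0001  0.0349] [ 0.473  -0.3293] [ 0.473  -0.3288]
-113.60032712600275
-114.17906075183183
-116.8754963371853
```

>>> carry_out([
  [0, 0.4, 0.3, 0, 1],
  [0.02, 0.68, 0.7, 0, 1],
  [0.02, 0.68, 1.0, 0, 1],
  [0.02, 0.68, 1.0, 0, 1],
  [0.02, 0.68, 1.0, 0, 1],
])

```text
clock: 9.05
eef_pos: [0.4725, -0.3291, 0.114]
tool_rot: [1.0, 0.001, -0.001, -0.001]
ft_force: [-1.0, -0.0, -0.2]
grip_width: 0.0849
```

```bash
python3 snap.py 8 wrist
```

```text
9.1 [ 0.4733185  -0.32963044  0.11545388] [9.99999421e-01 8.08452482e-04 6.20324191e-04 3.47238132e-04] [ 0.27873634 -0.40634257 -0.1661257 ] 0.08508266913302105
```

View pics/wrist8.png

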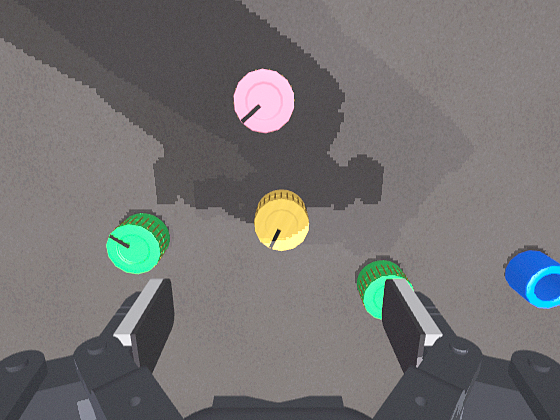

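```bash
python3 - <<'E'
import pickle
from h import *
np.set_printoptions(precision=4,suppress=True)
m=pickle.load(open('pics/wrist8.pkl','rb'))
im=cv2.imread('pics/wrist8.png')
cv2.imwrite('pics/w8c.png',cv2.resize(im[180:260,240:320],None,fx=7,fy=7,interpolation=cv2.INTER_CUBIC))
# overlay predicted circle
th=np.linspace(0,2*np.pi,60)
for (cx,cy) in [(.473,-.329)]:
    big=cv2.resize(im[180:260,240:320],None,fx=7,fy=7,interpolation=cv2.INTER_CUBIC)
    for r in (.017,.010):
        p=proj(m,np.c_[cx+r*np.cos(th),cy+r*np.sin(th),np.full(60,.022)])
        cv2.polylines(big,[np.round((p-[240,180]+.5)*7-.5).astype(int)],True,(255,0,0),1)
    d=np.radians(-114);p=proj(m,[[cx,cy,.022],[cx+.016*np.cos(d),cy+.016*np.sin(d),.022]])
    cv2.polylines(big,[np.round((p-[240,180]+.5)*7-.5).astype(int)],False,(0,0,255),1)
    cv2.imwrite('pics/w8o.png',big)
E
```

```text
(no output)
```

View pics/w8o.png

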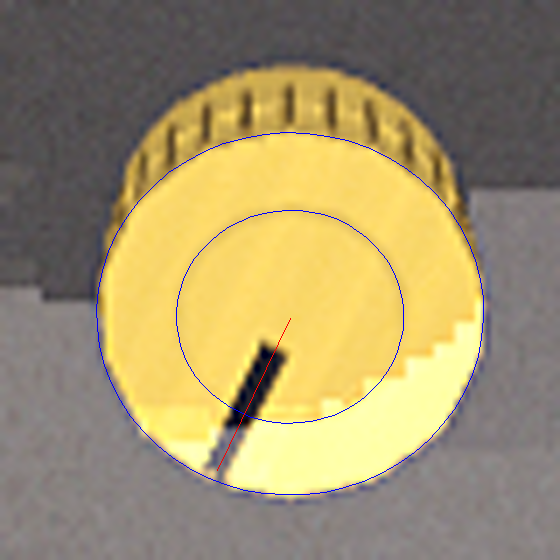

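>>> carry_out([
  [0, 0, 0.3, 0, 1],
  [0, 0, 0.6, 0, 1],
  [0, 0, 0.83, 0, 1],
  [0, 0, 0.83, 0, 1],
  [0, 0, 0.83, 0, 1],
  [0, 0, 0.83, 0, -1],
  [0, 0, 0.83, 0, -1],
  [0, 0, 0.83, 0, -1],
  [0, 0, 0.83, 0, -1],
  [0, 0, 0.83, 0, -1],
  [0, 0, 0.83, 0, -1],
  [0, 0, 0.83, 0, -1],
])

```text
clock: 10.3
eef_pos: [0.4729, -0.3305, 0.0328]
tool_rot: [1.0, 0.0, 0.001, 0.001]
ft_force: [-0.6, 1.2, 5.2]
grip_width: 0.0314
```

```bash
python3 snap.py 9 wrist side
```

```text
10.4 [ 0.47286403 -0.33051618  0.032796  ] [ 9.99999162e-01 -1.53450794e-05  1.15082279e-03  5.92343802e-04] [0.8580258  0.76088446 5.87667989] 0.031652867220401816
```

View pics/wrist9.png

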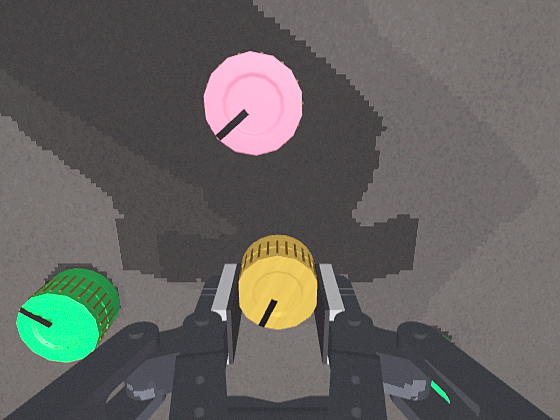

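View pics/side9.png

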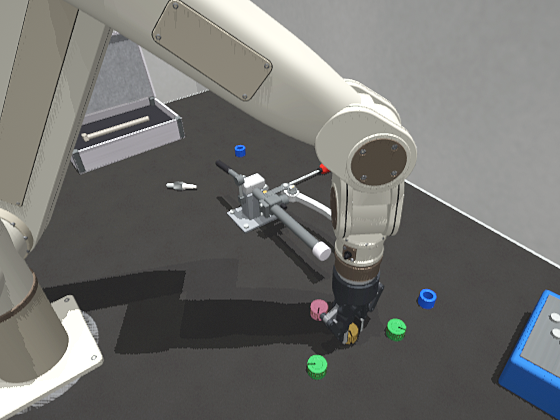

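```bash
python3 - <<'E'
import pickle
from h import *
np.set_printoptions(precision=4,suppress=True)
m=pickle.load(open('pics/wrist9.pkl','rb'))
im=cv2.imread('pics/wrist9.png')
big=cv2.resize(im[210:350,190:370],None,fx=4.4,fy=4.4,interpolation=cv2.INTER_CUBIC)
for z in (0,.005,.01,.015,.02,.03):
    print(z,proj(m,[[.473-.0165,-.3305+.011,z],[.473+.0165,-.3305+.011,z]]))
cv2.imwrite('pics/w9c.png',big)
E
```

```text
0 [[244.3536 248.8465]
 [317.4184 248.6857]]
0.005 [[243.4055 253.6328]
 [318.6347 253.4648]]
0.01 [[242.3995 258.7113]
 [319.9253 258.5356]]
0.015 [[241.3302 264.1098]
 [321.2971 263.9257]]
0.02 [[240.1913 269.8594]
 [322.758  269.6661]]
0.03 [[237.6759 282.5585]
 [325.9847 282.3444]]
```

View pics/w9c.png

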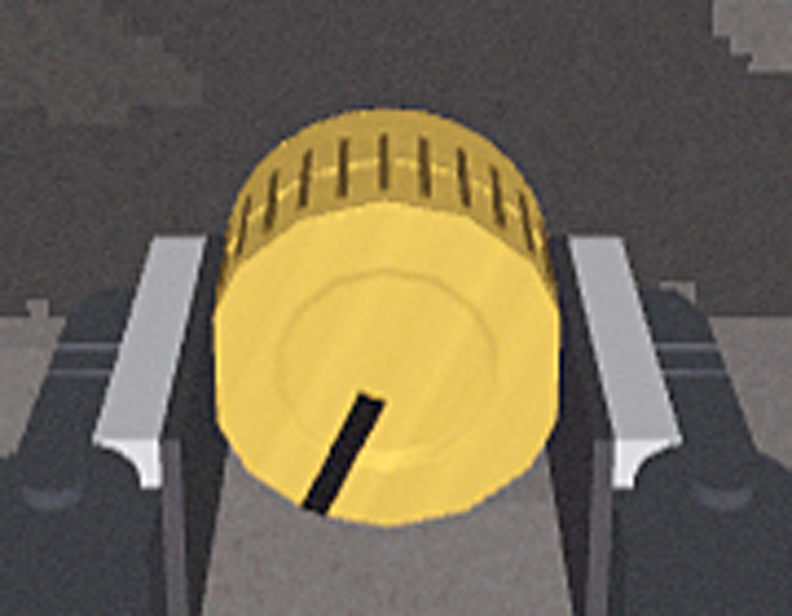

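>>> carry_out([
  [0, 0, 0, 0, 0.1],
  [0, 0, 0, 0, 0.1],
  [0, 0, 0.025, 0, 0.1],
  [0, 0, 0.025, 0, -1],
  [0, 0, 0.025, 0, -1],
  [0, 0, 0.025, 0, -1],
  [0, 0, 0.025, 0, -1],
  [0, 0, 0.025, 0, -1],
])

```text
clock: 11.2
eef_pos: [0.4718, -0.3299, 0.0286]
tool_rot: [1.0, -0.0, -0.0, -0.0]
ft_force: [1.1, -0.4, 0.3]
grip_width: 0.0314
```

>>> carry_out([
  [0, 0, -0.3, 0, -1],
  [0, 0, -0.7, 0, -1],
  [0, 0, -1, 0, -1],
  [0, 0, -1, 0, -1],
  [0, 0, -1, 0, -1],
])

```text
clock: 11.7
eef_pos: [0.4722, -0.3301, 0.1292]
tool_rot: [1.0, 0.0, 0.001, 0.0]
ft_force: [-0.9, 0.3, -1.0]
grip_width: 0.0312
```

```bash
python3 snap.py 10 wrist
```

```text
11.75 [ 0.47137969 -0.32957567  0.12790431] [ 9.99999711e-01 -2.10540253e-05 -6.14141200e-04 -4.47519134e-04] [ 0.31585507  0.27194213 -1.71063146] 0.03132365143627536
```

View pics/wrist10.png

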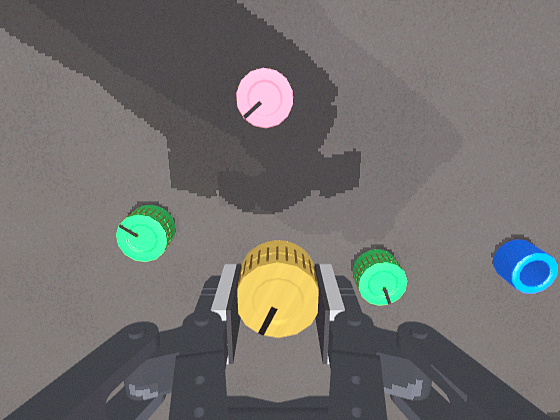

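>>> carry_out([
  [0.1, -0.2, -0.5, 0, -1],
  [0.4, -0.6, -0.9, 0, -1],
  [0.7, -1, -1, 0, -1],
  [0.7, -1, -1, 0, -1],
])

```text
clock: 12.15
eef_pos: [0.5442, -0.2271, 0.2292]
tool_rot: [1.0, 0.002, 0.001, -0.0]
ft_force: [-0.2, 0.7, -1.6]
grip_width: 0.0315
```

>>> carry_out([
  [0.2, -0.4, 0, 0, -1],
  [0.4, -0.8, 0, 0, -1],
  [0.5, -1, 0, 0, -1],
  [0.5, -1, 0, 0, -1],
  [0.5, -1, 0, 0, -1],
])

```text
clock: 12.65
eef_pos: [0.591, -0.1297, 0.2264]
tool_rot: [1.0, 0.001, -0.002, -0.0]
ft_force: [-1.4, -0.8, -0.4]
grip_width: 0.0319
```

>>> carry_out([
  [0, -0.2, 0, -0.05, -1],
  [0, -0.45, 0, -0.13, -1],
  [0, -0.45, 0, -0.2, -1],
  [0, -0.45, 0, -0.24, -1],
  [0, -0.45, 0, -0.24, -1],
  [0, -0.45, 0, -0.24, -1],
])

```text
clock: 13.25
eef_pos: [0.5913, -0.0863, 0.2281]
tool_rot: [0.983, 0.186, -0.001, -0.0]
ft_force: [0.7, 0.2, -0.5]
grip_width: 0.0313
```

```bash
python3 snap.py 11 wrist
```

```text
13.3 [ 0.59144292 -0.08614737  0.22829663] [ 9.82552181e-01  1.85986279e-01 -5.59063908e-04 -5.63862518e-05] [ 0.31957108 -0.66836649  0.13035839] 0.031600653787932496
```

View pics/wrist11.png

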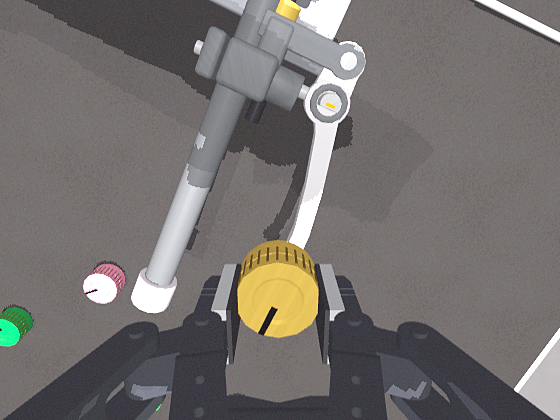

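```bash
cat > ov.py <<'E'
from h import *
def draw(im,m,polys,box,s,out):
    x0,y0,x1,y1=box
    big=cv2.resize(im[y0:y1,x0:x1],None,fx=s,fy=s,interpolation=cv2.INTER_CUBIC)
    for P,col in polys:
        p=proj(m,P); cv2.polylines(big,[np.round(((p-[x0,y0]+.5)*s-.5)*16).astype(int)],False,col,1,cv2.LINE_AA,4)
    cv2.imwrite(out,big)
def circ(c,r,z,n=90,a0=0,a1=2*np.pi):
    t=np.linspace(a0,a1,n); return np.c_[c[0]+r*np.cos(t),c[1]+r*np.sin(t),np.full(n,z)]
def dsh(c,ang,z,r=.007,f=.0033):
    h=np.arccos(f/r); t=np.linspace(ang+h,ang+2*np.pi-h,80); P=np.c_[c[0]+r*np.cos(t),c[1]+r*np.sin(t),np.full(80,z)]
    return np.vstack([P,P[:1]])
E
cat > a.py <<'E'
import pickle,sys
from ov import *
tag=sys.argv[1]; sx,sy,hz,fa=map(float,sys.argv[2:6]); dx,dy,dz,da=map(float,sys.argv[6:10]); b=eval(sys.argv[10])
m=pickle.load(open(f'pics/wrist{tag}.pkl','rb')); im=cv2.imread(f'pics/wrist{tag}.png')
fa=np.radians(fa);da=np.radians(da)
B=(255,0,0);Rr=(0,0,255);G=(0,160,0)
draw(im,m,[(dsh((sx,sy),fa,hz+.013),Rr),(circ((sx,sy),.0125,hz+.004),B)],b,800//(b[2]-b[0]),f'pics/ovS{tag}.png')
c=(dx,dy); ln=np.array([[dx+r*np.cos(da),dy+r*np.sin(da),dz+.022] for r in (0.004,.017)])
draw(im,m,[(circ(c,.017,dz+.022),B),(circ(c,.010,dz+.022),B),(circ(c,.017,dz),B),(ln,Rr)],(220,225,340,345),6,f'pics/ovD{tag}.png')
E
python3 a.py 11 .595 -.009 .095 -92.5 .5914 -.0850 .1995 -92.5 "(290,65,370,140)"
```

```text
(no output)
```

View pics/ovS11.png

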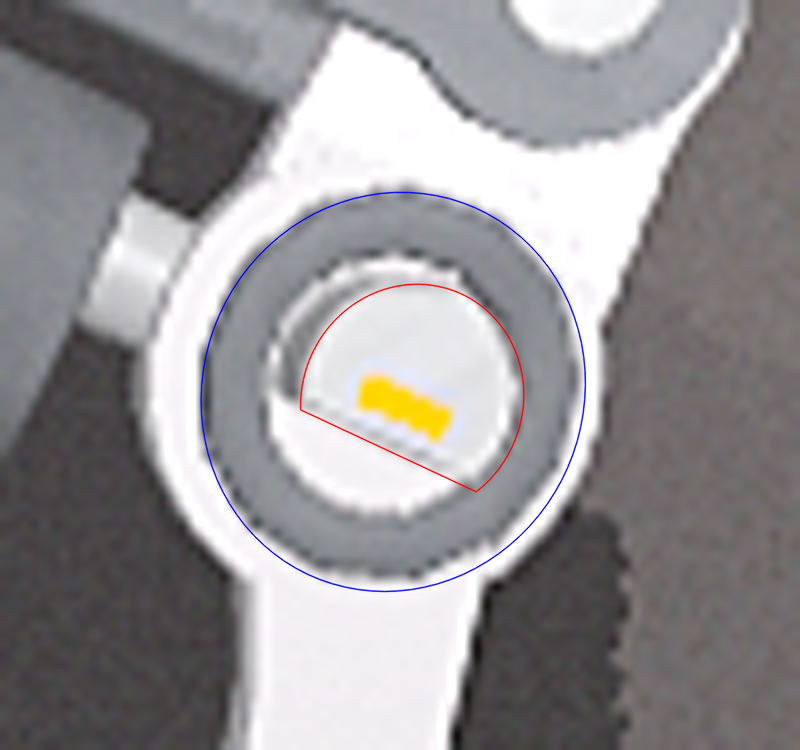

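View pics/ovD11.png

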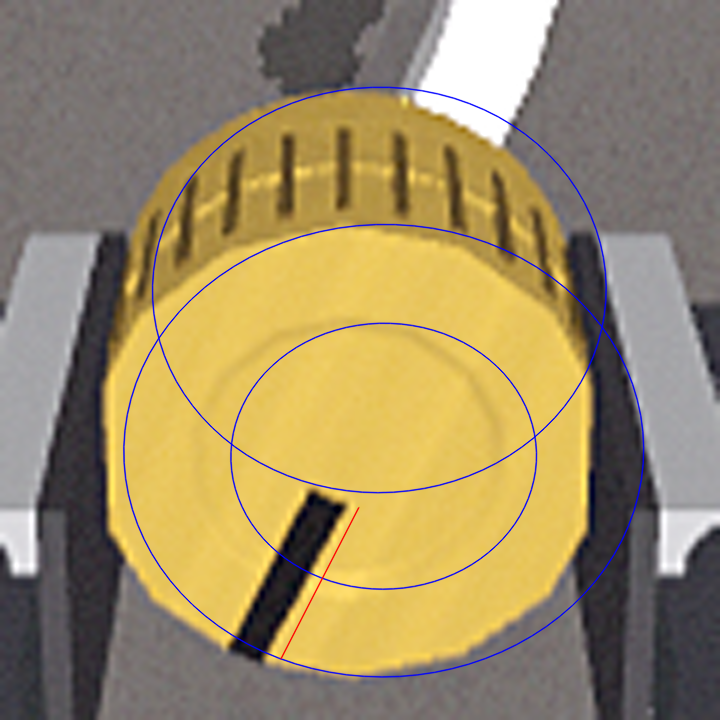

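```bash
python3 a.py 9 .595 -.009 .095 -92.5 .473 -.329 0 -114 "(220,225,340,345)"; python3 a.py 10 .595 -.009 .095 -92.5 .4714 -.3285 .0993 -114 "(220,225,340,345)"
```

```text
(no output)
```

View pics/ovD9.png

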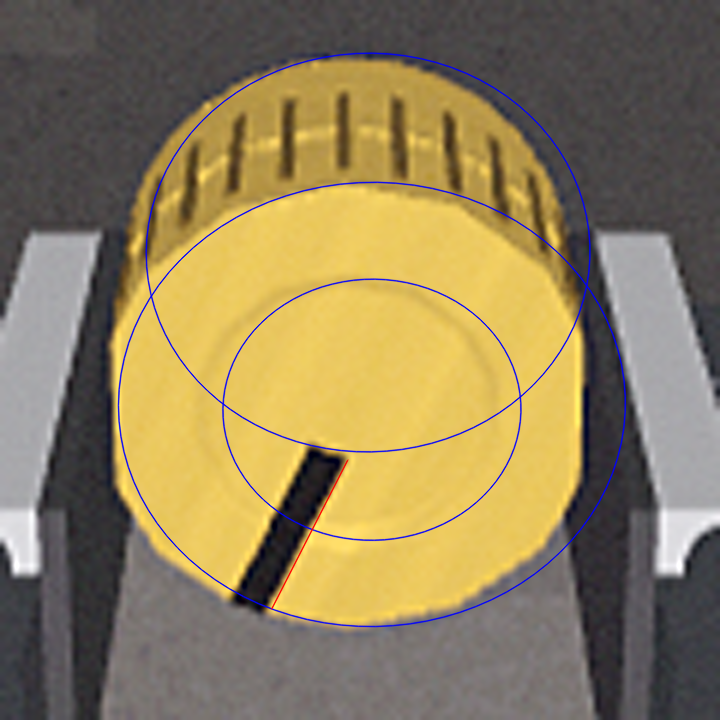

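View pics/ovD10.png

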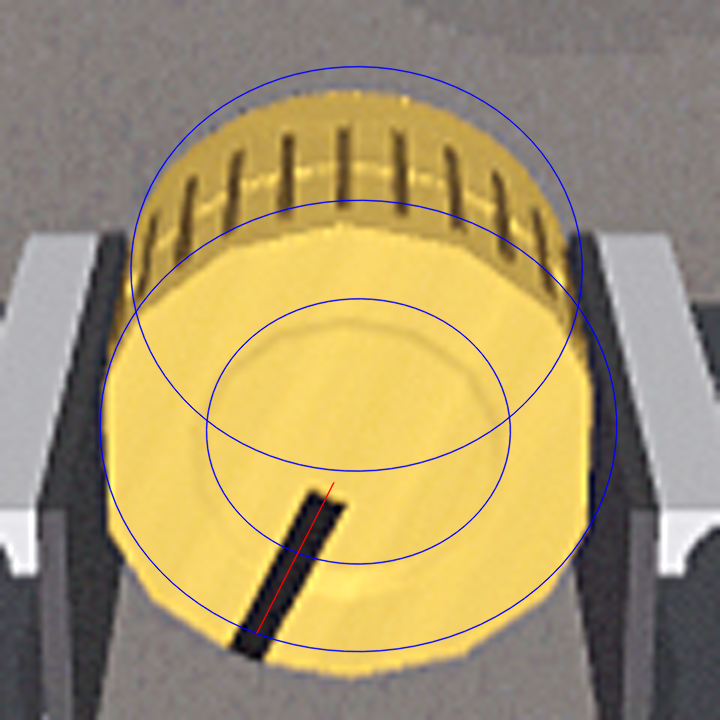

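```bash
python3 - <<'E'
import pickle
from h import *
np.set_printoptions(precision=4,suppress=True)
im=cv2.imread('pics/wrist11.png')
cv2.imwrite('pics/s11n.png',cv2.resize(im[80:128,305:353],None,fx=12,fy=12,interpolation=cv2.INTER_NEAREST))
from workcell import bot,imaging
for i in range(2):
    o=bot.get_obs(); m=imaging.camera_model('wrist'); T=R.from_quat(o['tool_rot'])
    print(o['eef_pos'],T.inv().apply(m['eye']-o['eef_pos']),(T.inv()*R.from_quat(m['rotation'])).as_euler('xyz',degrees=True))
for tag,e,q in [('10',[0.47137969,-0.32957567,0.12790431],[9.99999711e-01,-2.10540253e-05,-6.14141200e-04,-4.47519134e-04]),('8',[0.4733185,-0.32963044,0.11545388],[9.99999421e-01,8.08452482e-04,6.20324191e-04,3.47238132e-04])]:
    m=pickle.load(open(f'pics/wrist{tag}.pkl','rb')); T=R.from_quat(q)
    print(tag,T.inv().apply(m['eye']-np.array(e)),(T.inv()*R.from_quat(m['rotation'])).as_euler('xyz',degrees=True))
E
```

```text
[ 0.5914 -0.0861  0.2283] [-0.0018 -0.0807 -0.118 ] [161.6471   0.0484   0.0621]
[ 0.5914 -0.0861  0.2283] [-0.0018 -0.0807 -0.118 ] [161.6471   0.0484   0.0621]
10 [-0.001  -0.0797 -0.1192] [161.5645   0.1695   0.0564]
8 [-0.0021 -0.0804 -0.1168] [161.7684  -0.1133   0.0681]
```

View pics/s11n.png

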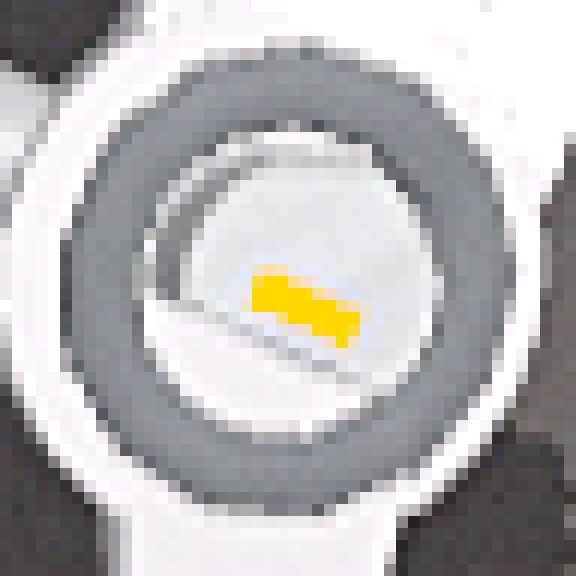

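>>> carry_out([
  [0.15, -0.3, 0, 0, -1],
  [0.334, -0.699, 0.1, 0, -1],
  [0.334, -0.699, 0.3, 0, -1],
  [0.334, -0.699, 0.46, 0, -1],
  [0.334, -0.699, 0.46, 0, -1],
  [0.334, -0.699, 0.46, 0, -1],
  [0.334, -0.699, 0.46, 0, -1],
])

```text
clock: 14.0
eef_pos: [0.598, -0.0083, 0.184]
tool_rot: [0.982, 0.187, 0.001, 0.0]
ft_force: [-0.4, -0.5, -2.0]
grip_width: 0.0313
```

```bash
python3 snap.py 12 wrist side scene
```

```text
14.15 [ 0.59792577 -0.00815062  0.18391522] [9.82364026e-01 1.86975729e-01 9.78646674e-04 1.96852623e-04] [-0.55515961  0.36789069 -0.44104686] 0.03147403857814566
```

View pics/wrist12.png

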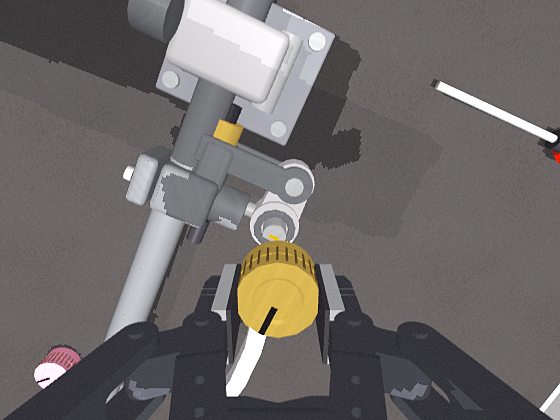

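```bash
python3 - <<'E'
import pickle
from h import *
np.set_printoptions(precision=4,suppress=True)
a=pickle.load(open('pics/wrist11.pkl','rb'));b=pickle.load(open('pics/wrist12.pkl','rb'))
D=R.from_quat(a['rotation']).inv().apply(np.array([.5892,-.0859,.1995])-a['eye']); print(D)
print('dial12',b['eye']+R.from_quat(b['rotation']).apply(D),b['eye'])
E
python3 a.py 12 .5948 -.0086 .095 -92 .5955 -.009 .155 -92 "(240,190,320,260)"
```

```text
[-0.     -0.0293 -0.1643]
dial12 [ 0.596  -0.0079  0.1553] [0.5665 0.0661 0.3019]
```

View pics/ovS12.png

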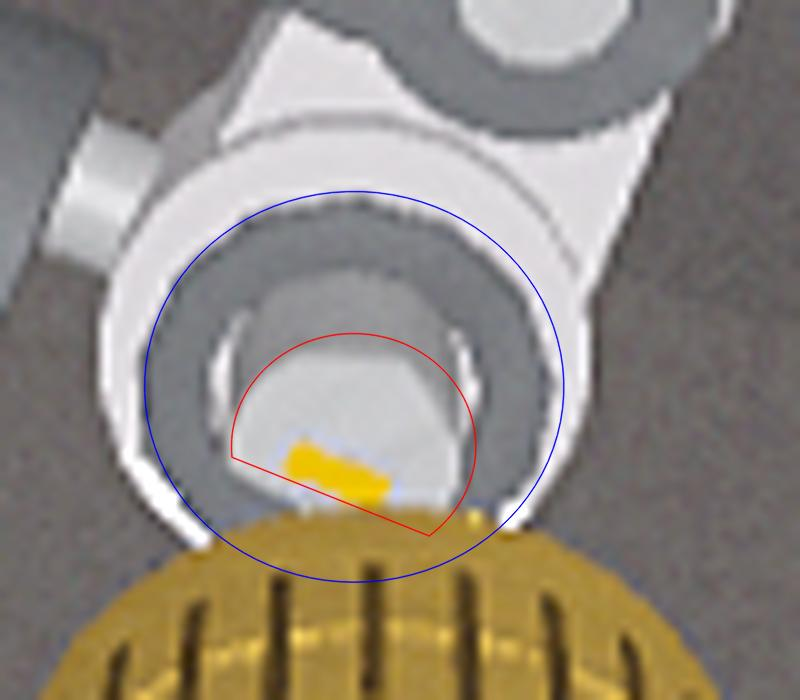

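View pics/ovD12.png

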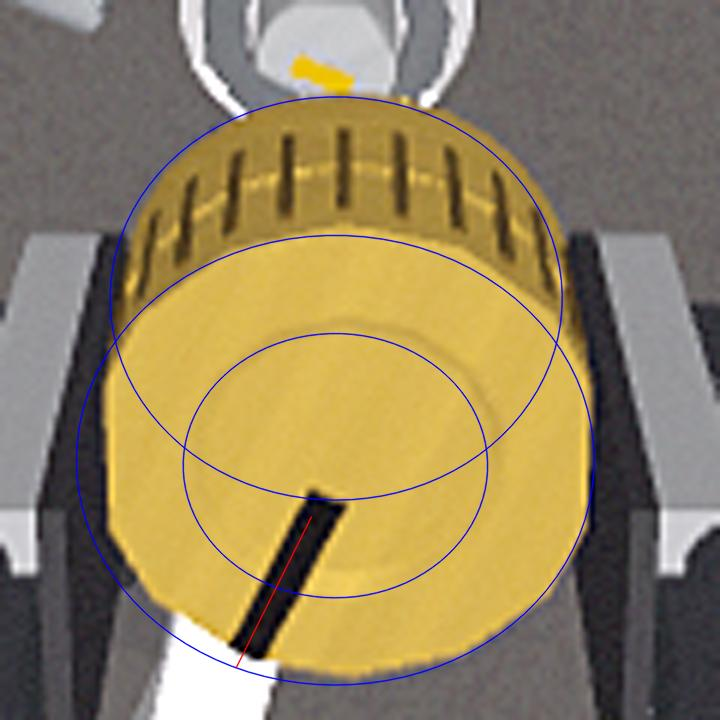

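```bash
python3 - <<'E'
import pickle
from h import *
from workcell import imaging
np.set_printoptions(precision=4,suppress=True)
L=lambda t:pickle.load(open(f'pics/wrist{t}.pkl','rb'))
S=imaging.camera_model('scene');D=imaging.camera_model('side')
obs=[(L(11),(330.05,105.25)),(L(12),(273.25,236.9)),(L(1),(272.06,102.9)),(L(6),(131,16.5)),(D,(292.9,186.9)),(S,(284,196.7))]
def go(o):
    P=tri([m for m,_ in o],[u for _,u in o]); print(P,[np.round(proj(m,P)[0]-u,1) for m,u in o])
go(obs); go(obs[:4]); go(obs[:2]); go([obs[1],obs[2]]); go([obs[0],obs[4],obs[5]]); go([obs[1],obs[4],obs[5]]);go(obs[4:])
E
python3 - <<'E'
import cv2
a=cv2.imread('pics/side12.png');b=cv2.imread('pics/scene12.png')
import numpy as np
A=cv2.resize(a[130:230,220:360],None,fx=5,fy=5,interpolation=cv2.INTER_CUBIC)
B=cv2.resize(b[130:230,220:360],None,fx=5,fy=5,interpolation=cv2.INTER_CUBIC)
cv2.imwrite('pics/s12.png',A);cv2.imwrite('pics/c12.png',B)
E
```

```text
[ 0.595  -0.0098  0.1083] [array([0.2, 0.7]), array([ 1.2, -0.4]), array([1.2, 0.7]), array([2.6, 0.8]), array([-1. ,  0.2]), array([-0.2, -0.4])]
[ 0.5944 -0.0096  0.1099] [array([-0.2, -0. ]), array([ 0.3, -0.1]), array([0.1, 0.4]), array([-0.2, -0.4])]
[ 0.5943 -0.0095  0.1103] [array([-0.2, -0.1]), array([0.2, 0.1])]
[ 0.5942 -0.0093  0.1107] [array([ 0.1, -0. ]), array([-0.1,  0.1])]
[ 0.5961 -0.0097  0.1079] [array([1.8, 1.1]), array([-0.7,  0.2]), array([-0.3, -0. ])]
[ 0.5959 -0.0101  0.1081] [array([2.4, 0.3]), array([-0.7,  0.2]), array([-0.4, -0.1])]
[ 0.5973 -0.0095  0.1082] [array([-0.4, -0.2]), array([-0.3,  0.2])]
```

View pics/s12.png

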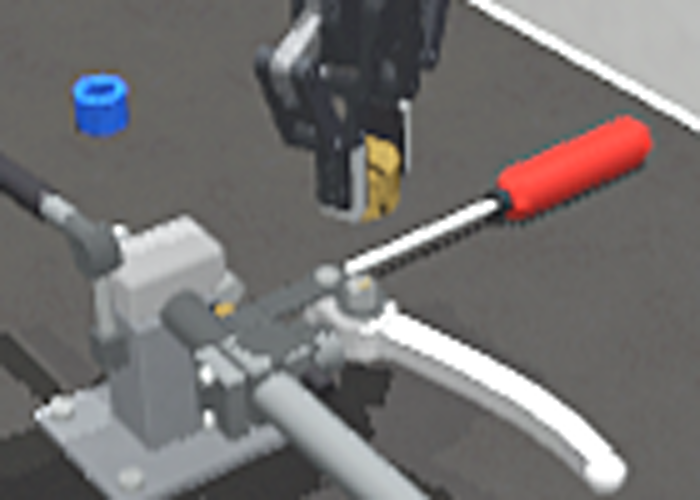

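View pics/c12.png

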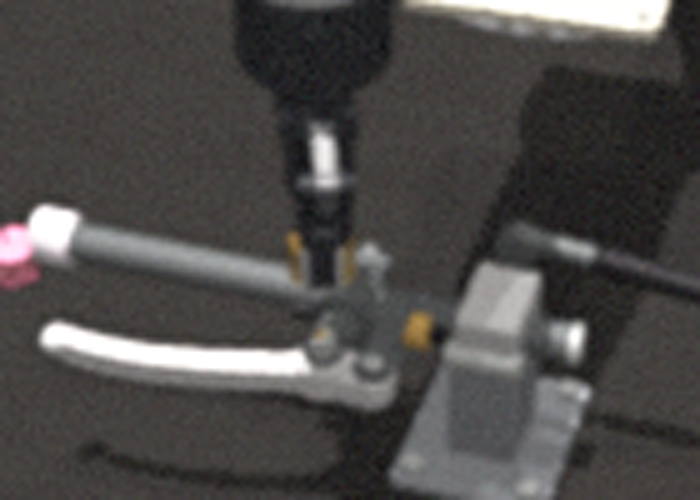

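```bash
python3 - <<'E'
import pickle
from ov import *
from scipy.optimize import least_squares
np.set_printoptions(precision=4,suppress=True)
L=lambda t:pickle.load(open(f'pics/wrist{t}.pkl','rb'))
a,b=L(11),L(12)
def res(p,full=False):
    x,y,z,r=p
    A=proj(a,circ((x,y),r,z,361));B=proj(b,circ((x,y),r,z,361))
    pr=np.array([A[:,0].min(),A[:,0].max(),A[:,1].min(),A[:,1].max(),B[:,0].min(),B[:,0].max(),B[:,1].min()])
    return pr-np.array([310.05,347.85,83.55,122.35,254.25,294.35,209.85])
s=least_squares(res,[.595,-.009,.099,.0125],x_scale=[1e-3]*4); print(s.x,s.fun)
for z in (.095,.099,.102):
    s=least_squares(lambda q:res([q[0],q[1],z,q[2]]),[.595,-.009,.0125],x_scale=[1e-3]*3); print(z,s.x,s.fun)
E
```

```text
[ 0.5945 -0.0086  0.1006  0.0121] [ 0.0332 -0.4525 -0.0747 -0.0942 -0.1109  0.4953  0.1521]
0.095 [ 0.5951 -0.0092  0.0122] [-0.35   -1.3877  1.1348  0.514   0.8386  0.759  -1.7374]
0.099 [ 0.5947 -0.0087  0.0121] [-0.0773 -0.7218  0.2734  0.0808  0.1624  0.571  -0.3921]
0.102 [ 0.5944 -0.0084  0.012 ] [ 0.1342 -0.2066 -0.3925 -0.2541 -0.3603  0.4264  0.6494]
```

```bash
python3 - <<'E'
import pickle
from ov import *
from scipy.optimize import least_squares
np.set_printoptions(precision=4,suppress=True)
b=pickle.load(open('pics/wrist12.pkl','rb'))
for r in (.0165,.017):
  def res(p):
    x,y,z=p
    T=proj(b,circ((x,y),r,z+.022,361));B=proj(b,circ((x,y),r,z,361))
    return np.array([(T[:,0].min()+T[:,0].max())/2-277.67,T[:,1].min()-262.6,T[:,1].max()-337.4,B[:,1].min()-240.1])
  s=least_squares(res,[.596,-.008,.155],x_scale=[1e-3]*3); print(r,s.x,s.fun)
  c=s.x; d=np.array([.5945,-.0086])-c[:2]; t=np.radians(21.5); print('tool dx,dy',d@[np.cos(t),np.sin(t)],d@[np.sin(t),-np.cos(t)])
E
python3 a.py 12 .5945 -.0086 .0968 -92 .5961 -.0082 .155 -92 "(240,190,320,260)"
```

```text
0.0165 [ 0.5956 -0.0069  0.1572] [-0.      0.4657 -0.1201 -0.4085]
tool dx,dy -0.0016743595521102228 0.0011705092718154585
0.017 [ 0.5964 -0.0087  0.1541] [-0.      0.179  -0.0452 -0.1575]
tool dx,dy -0.001683455890040719 -0.0007923170392848683
```

View pics/ovS12.png

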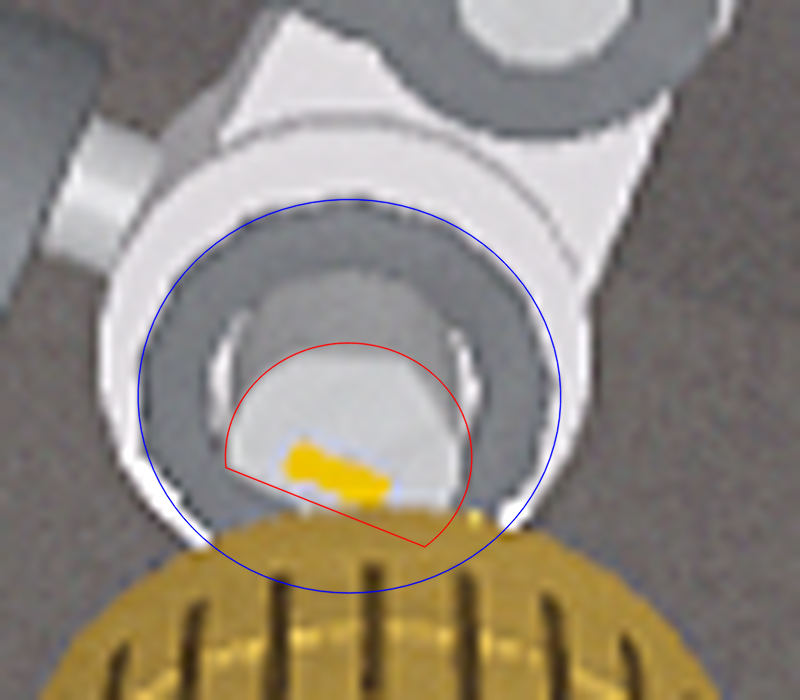

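View pics/ovD12.png

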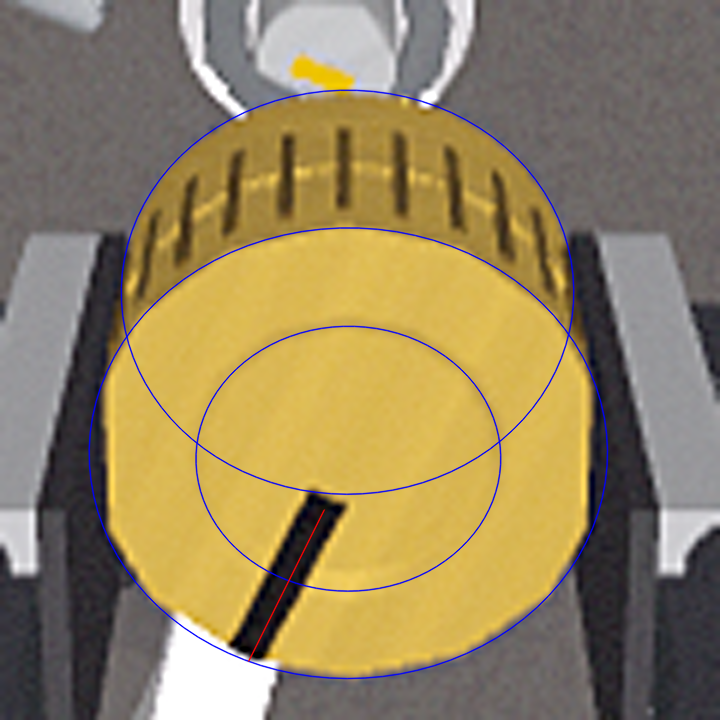

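>>> carry_out([
  [-0.016, -0.004, 0.1, 0, -1],
  [-0.016, -0.004, 0.25, 0, -1],
  [-0.016, -0.004, 0.35, 0, -1],
  [-0.016, -0.004, 0.4, 0, -1],
  [-0.016, -0.004, 0.42, 0, -1],
  [-0.016, -0.004, 0.44, 0, -1],
  [-0.016, -0.004, 0.46, 0, -1],
  [-0.016, -0.004, 0.48, 0, -1],
  [-0.016, -0.004, 0.5, 0, -1],
  [-0.016, -0.004, 0.5, 0, -1],
])

```text
clock: 15.15
eef_pos: [0.596, -0.0087, 0.1329]
tool_rot: [0.982, 0.187, 0.0, 0.001]
ft_force: [0.4, -4.8, -0.2]
grip_width: 0.0315
```

```bash
python3 snap.py 13 wrist; python3 -c "
from workcell import bot
print(bot.get_obs())"
```

```text
15.2 [ 0.59593618 -0.00864538  0.13288698] [9.82340085e-01 1.87102755e-01 1.83180628e-04 6.94560718e-04] [ 0.83458871 -3.77777664  0.17059731] 0.031276237317021345
{'clock': 15.2, 'joint_pos': array([-0.01390468,  0.50433003,  0.0634292 ,  1.12925774, -0.0012873 ,
        1.18046717]), 'joint_vel': array([0.00141005, 0.00184769, 0.00068651, 0.0018336 , 0.00123078,
       0.00128258]), 'tau': array([ 2.33785629e+00, -4.79880452e+01,  2.33284807e+01,  2.80285310e-01,
        1.19430844e+00,  1.70852122e-02]), 'eef_pos': array([ 0.59593618, -0.00864538,  0.13288698]), 'tool_rot': array([9.82340085e-01, 1.87102755e-01, 1.83180628e-04, 6.94560718e-04]), 'ft_force': array([ 0.83458871, -3.77777664,  0.17059731]), 'ft_torque': array([-0.89632645, -0.11433451,  0.05573335]), 'grip_width': 0.031276237317021345}
```

View pics/wrist13.png

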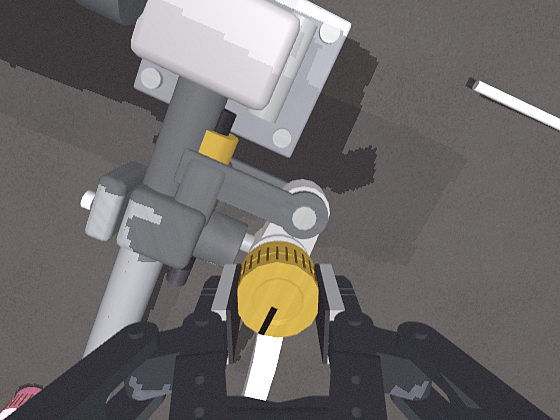

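>>> carry_out([
  [-0.005, 0.011, 0, 0, -1],
  [-0.005, 0.011, 0, 0, -1],
  [-0.005, 0.011, 0.015, 0, -1],
  [-0.005, 0.011, 0.03, 0, -1],
  [-0.005, 0.011, 0.045, 0, -1],
  [-0.005, 0.011, 0.06, 0, -1],
  [-0.005, 0.011, 0.06, 0, -1],
])

```text
clock: 15.9
eef_pos: [0.5959, -0.009, 0.1275]
tool_rot: [0.982, 0.187, 0.001, 0.0]
ft_force: [-0.3, -1.1, 5.0]
grip_width: 0.0317
```

>>> carry_out([
  [0, 0.002, 0.015, 0, -1],
  [0, 0.002, 0.03, 0, -1],
  [0, 0.002, 0.045, 0, -1],
  [0, 0.002, 0.055, 0, -1],
  [0, 0.002, 0.055, 0, -1],
  [0, 0.002, 0.055, 0, -1],
])

```text
clock: 16.5
eef_pos: [0.596, -0.0091, 0.1252]
tool_rot: [0.982, 0.187, 0.002, 0.0]
ft_force: [-6.7, -1.3, 20.1]
grip_width: 0.0312
```

```bash
python3 snap.py 14 wrist side
```

```text
16.6 [ 0.59595717 -0.00908773  0.12524805] [9.82266007e-01 1.87485996e-01 1.57567620e-03 1.00400860e-04] [-7.01830807 -2.53171129 19.83209166] 0.031456098284599235
```

View pics/wrist14.png

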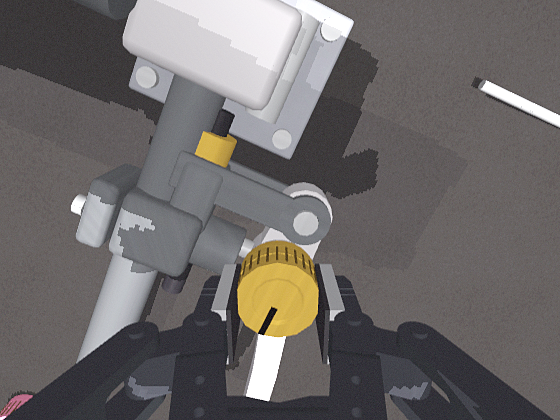

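>>> carry_out([
  [-0.01, -0.004, 0, 0, -1],
  [-0.022, -0.008, 0, 0, -1],
  [-0.022, -0.008, 0, 0, -1],
  [-0.022, -0.008, 0.015, 0, -1],
  [-0.022, -0.008, 0.03, 0, -1],
  [-0.022, -0.008, 0.03, 0, -1],
  [-0.022, -0.008, 0.03, 0, -1],
])

```text
clock: 17.3
eef_pos: [0.5958, -0.0091, 0.125]
tool_rot: [0.982, 0.188, 0.005, 0.001]
ft_force: [-5.5, -0.3, 28.3]
grip_width: 0.0313
```

```bash
python3 snap.py 15 wrist side scene;python3 -c "
from workcell import bot
print(bot.get_obs()['ft_torque'])"
```

```text
17.45 [ 0.59583786 -0.00912994  0.12503508] [9.82254308e-01 1.87495826e-01 4.61899383e-03 6.73828434e-04] [-6.29527977 -1.15027642 28.37906883] 0.03127264551574494
[-0.0770125   1.46280912  0.00894362]
```

```bash
python3 - <<'E'
import cv2,numpy as np
a=cv2.imread('pics/wrist12.png')[225:345,210:350];b=cv2.imread('pics/wrist15.png')[225:345,210:350]
cv2.imwrite('pics/cmp.png',np.hstack([cv2.resize(i,None,fx=2.8,fy=2.8,interpolation=cv2.INTER_CUBIC) for i in (a,b)]))
c=cv2.imread('pics/side15.png')[150:220,240:340]; d=cv2.imread('pics/scene15.png')[160:230,240:340]
cv2.imwrite('pics/cmp2.png',np.vstack([cv2.resize(i,None,fx=4.2,fy=4.2,interpolation=cv2.INTER_CUBIC) for i in (c,d)]))
E
```

```text
(no output)
```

View pics/cmp.png

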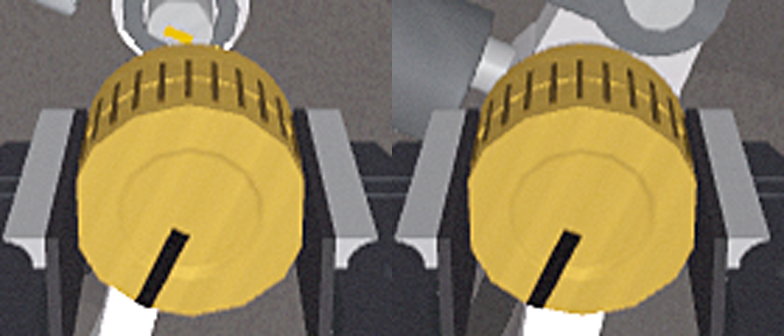

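View pics/cmp2.png

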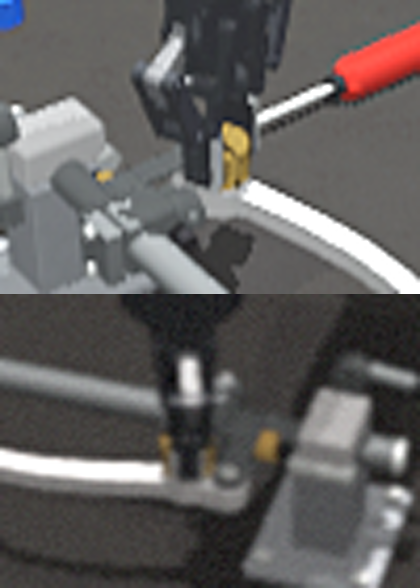

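>>> carry_out([
  [0, 0, -0.02, 0, -1],
  [0, 0, -0.04, 0, -1],
  [0, 0, -0.04, 0, -1],
  [0, 0, -0.04, 0, -1],
])

```text
clock: 17.85
eef_pos: [0.5957, -0.0091, 0.1254]
tool_rot: [0.982, 0.187, 0.003, 0.0]
ft_force: [0.5, -1.4, 10.8]
grip_width: 0.0313
```

>>> carry_out([
  [0, 0, -0.015, 0, -1],
  [0, 0, -0.015, 0, -1],
  [0, 0, -0.015, 0, -1],
])

```text
clock: 18.15
eef_pos: [0.5957, -0.0091, 0.1263]
tool_rot: [0.982, 0.188, 0.003, 0.0]
ft_force: [0.9, -0.8, 8.8]
grip_width: 0.0315
```

>>> carry_out([
  [0, 0, -0.015, 0, -1],
  [0, 0, -0.015, 0, -1],
  [0, 0, -0.015, 0, -1],
])

```text
clock: 18.45
eef_pos: [0.5957, -0.0091, 0.1275]
tool_rot: [0.982, 0.188, 0.003, 0.0]
ft_force: [2.2, -0.8, 7.2]
grip_width: 0.0312
```

>>> carry_out([
  [0, 0, -0.015, 0, -1],
  [0, 0, -0.015, 0, -1],
  [0, 0, -0.015, 0, -1],
])

```text
clock: 18.75
eef_pos: [0.5956, -0.0091, 0.1284]
tool_rot: [0.982, 0.188, 0.003, 0.0]
ft_force: [5.0, -1.1, 6.1]
grip_width: 0.0314
```

>>> carry_out([
  [0, 0, -0.015, 0, -1],
  [0, 0, -0.015, 0, -1],
  [0, 0, -0.015, 0, -1],
])

```text
clock: 19.05
eef_pos: [0.5955, -0.0091, 0.1293]
tool_rot: [0.982, 0.187, 0.003, 0.0]
ft_force: [5.5, 0.0, 3.9]
grip_width: 0.0315
```

>>> carry_out([
  [0, 0, 0.02, 0, -1],
  [0, 0, 0.04, 0, -1],
  [0, 0, 0.06, 0, -1],
  [0, 0, 0.075, 0, -1],
  [0, 0, 0.085, 0, -1],
  [0, 0, 0.09, 0, -1],
  [0, 0, 0.09, 0, -1],
  [0, 0, 0.09, 0, -1],
  [0, 0, 0.09, 0, -1],
])

```text
clock: 19.95
eef_pos: [0.5957, -0.0091, 0.1251]
tool_rot: [0.982, 0.188, 0.004, 0.001]
ft_force: [-3.6, -1.2, 26.1]
grip_width: 0.0312
```

```bash
python3 snap.py 16 wrist scene side
```

```text
20.1 [ 0.59568203 -0.00914336  0.12508548] [9.82253687e-01 1.87510203e-01 4.15809408e-03 5.73669671e-04] [-3.06615973  0.11374175 25.68431249] 0.03153059455995779
```

View pics/wrist16.png

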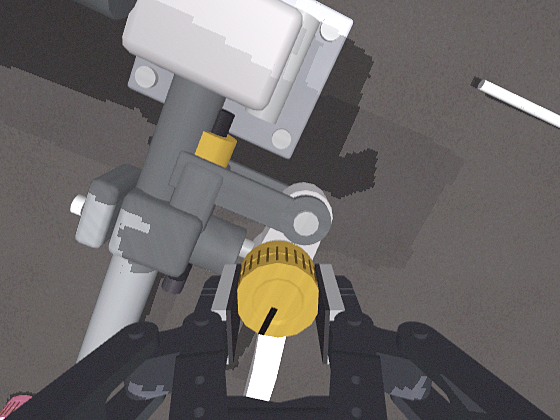

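View pics/scene16.png

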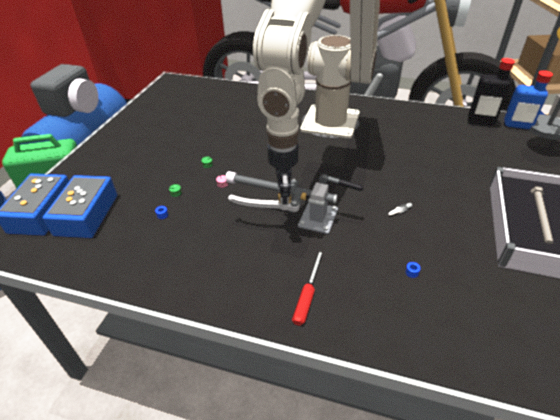

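```bash
python3 -c "
from workcell import bot,order
print(order.job_done()); o=bot.get_obs(); print(o['clock'],o['eef_pos'],o['ft_force'])"
```

```text
the job is handed in; nothing more can be done
None
the job is handed in; nothing more can be done
```

The brass dial is on the spindle with its flat matched and pressed fully home. I handed the job in at about 20 s with the gripper still holding it.

- **Lever:** I pushed it in from outside with closed fingers to its end stop (33 N reaction, about 44 mm of travel). I then eased it back at about 30–40 mm/s, some 0.3 rad/s, until contact force was gone and it was out on its stop.
- **Dial:** I gripped the brass dial and turned it about 21.5° so its pointer lined up with the spindle flat. I lowered it over the D and took out most of a 4–5 N sideways force.
- **Home check:** I raised the dial slightly and measured the washer, which gave about 10 N near home and 4 N some 4 mm higher, as described. It then met a hard stop when pressed back down. The final press is about 26 N downward at tool height 0.125 m, and the dial has not slipped in the fingers.
- **Lever and bystanders:** By eye in the last scene picture the lever is at its rest position, and the spark plug, both spacers and the hex driver are where they started.

**Checks that disagreed:**
- The wrist camera and the fixed cameras differed by 1–3 mm on the spindle position. I used the wrist-camera measurement and contact forces instead.
- A sideways force of 3–4 N remains under the press.
- I could not see the bore seating directly. That it is seated rests on the force curve and the heights.

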